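# Put the lamp parts under cover and stack the screw cases on top

### The job

Tidy the bench after the lamp repair: stand every loose lamp part upright in a row in the low green tray, then lower the green cover over the tray until it sits fully home on the tray's base. Then stack the closed steel screw cases on top of the cover as one square column, centred on it and lengthwise along it, label side up, the longest case at the bottom and the shortest on top. Do not knock over the spray can or the oil bottle, and leave everything released and standing still.

Things in the scene. Friction and masses are not known exactly. Their poses are not given: they have to be found in the camera images.
- tray: Low open green steel tray, fixed to the bench. Base plate 180 (its x) x 72 (y) x 6 mm; on it walls 4 mm thick, their tops 18 mm above the bench, outside 154 x 48 mm, inside 146 (x) x 40 (y) mm; floor 6 mm above the bench. Origin: centre of the underside, on the bench; x along the tray, z up. The parts stand in a row along x and rise above the walls.
- cover: Loose green steel cover, a box open underneath: outside 166 (its x) x 60 (y) x 50 mm high, walls and top 3 mm, flat top, 0.3 kg. Starts right way up on the bench. Goes over the tray's walls (3 mm play all round) and is home when its rim stands on the base plate, its x along the tray's, either way round. Origin: centre of the lower rim, z up. Grasp from above across the 60 mm.
- case_long: Closed dark steel screw case, 150 (its x) x 60 (y) x 44 mm high (z), about 0.3 kg, flat top (with a pale label) and bottom. Starts flat, label up, on the bench. Origin: centre of the underside, z up. May be absent (two or three of the three cases are there).
- case_mid: The same kind of case, 125 (x) x 60 (y) x 40 mm high, about 0.25 kg. Origin: centre of the underside, z up. May be absent.
- case_short: The same kind of case, 100 (x) x 60 (y) x 36 mm high, about 0.2 kg. Origin: centre of the underside, z up. May be absent.
- part_cup: Lamp part: plain upright green cylinder, 34 mm diameter, 34 mm high, dark bore drawn on its top. Origin: centre of the underside, z up. May be absent (three or four of the four parts are there); stands upright on the bench, as do all the parts (0.1 kg, bottom-heavy).
- part_block: Lamp part: aluminium block 32 x 32 mm, 34 mm high. Origin: centre of the underside, z up, x and y square to its sides. May be absent.
- part_step: Lamp part: stepped brass bush, lower 16 mm of 34 mm diameter, then a neck of 22 mm diameter up to 38 mm. Origin: centre of the underside, z up (wide end down). May be absent.
- part_jar: Small closed jar of lamp screws (steel-grey below, clear above, black cap), 32 mm diameter, 36 mm high. Origin: centre of the underside, z up. May be absent.
- spray_can: Bystander: spray can 54 mm diameter, 170 mm high, standing at the far side of the bench. Origin: centre of the underside. Must not be knocked over.
- oil_bottle: Bystander: white oil bottle 52 mm diameter, 140 mm high, standing at the far side of the bench. Origin: centre of the underside. Must not be knocked over.
Not all that is in view belongs to the job. What is shaped like the case_long but pink or red is not meant.

How it is judged:
By the outcome, as a careful person would: the job done as asked, in the order asked, and still so for the second after the job is handed in, with the robot touching nothing.
Of case_long, case_mid, case_short only 2 to 3 are there at a start; the rules pass over those that are not, and their reading is None.
Of part_cup, part_block, part_step, part_jar only 3 to 4 are there at a start; the rules pass over those that are not, and their reading is None.
At some moment in a run one of part_cup, part_block, part_step, part_jar, cover may be knocked a few centimetres aside while the robot is not near it.
It also fails if it takes over 210 s, if anything falls off the work surface, if the arm or the gripper's body presses on something with over 40 N, if the wrist force passes 120 N, or if a joint passes its speed limit or range.

### The arm

A 6-joint arm with a two-finger parallel gripper is mounted at the origin on the work surface. World frame = base frame: x ahead of the robot, y to its left, z up, the work surface at z = 0. Lengths are in m, angles in rad, forces in N, time in s.
With the tool pointing down it reaches from about 0.275 to 0.875 m from the base axis. Payload 12.5 kg.
Tool frame: the origin (TCP) lies midway between the tips of the shut fingers; the grasp point (between the pads) lies 19 mm behind it; z points along the fingers, y is the direction in which the jaws open and shut (so a half turn about z gives the same grasp; the last joint's range is limited). The gripper opens to 85 mm and grips with 20 to 120 N. Pads are 22 mm wide; open, the fingers measure 114 mm over their backs; the gripper's body (76 mm by 85 mm) begins 54 mm behind the grasp point. The pads swing forward as they close: fully open they stand 13 mm farther back than shut.
Start: joints at [-1.279, 0.351, 1.652, -0, 1.139, -0.085], TCP at [0.202, -0.511, 0.231] pointing down, gripper open.
Joint ranges: [-2.75, 2.75], [-0.79, 2.1], [0.01, 2.65], [-1.57, 4.71], [0.07, 3.14], [-2.87, 2.87]. Speed limits (rad/s): [2.22, 2.22, 2.79, 3.14, 3.14, 3.14].

### API

Orientations are given as a rotation vector (axis times angle).
In Python, from workcell import manip gives the robot as it stands. The module is installed in compiled form; this text tells all that it offers.
- The arm moves only by the tool apply_moves, never from a script. Its argument "series" is a list of rows, each a list of 7 numbers: the closure in counts, from 0 (fully open) to 255 (shut), then the shift along the tool's x, y, z in m, then the turn, a rotation vector about the tool's x, y, z in rad. In form: [[gripper, x, y, z, wx, wy, wz], ...]. A call has 1 to 8 rows; each row shifts and turns the commanded pose from where the row before left it, along the tool's axes as they then stand; what a row does not reach is not made up. A row lasts 1/8 s, in which the tool goes at most 62.5 mm and 10.7 degrees, less where a joint would pass 70% of its speed; a pose out of reach is approached as far as the arm can. A call is refused whole if a number of a shift passes 0.0625 or a number of a turn 0.188, either way. A call with a gripper value outside its range is refused whole. The fingers move at their own pace and stop on an object; "newtons" is the grip in N (left out, the last holds). Time passes only in rows, so rows that do not move let the fingers close. It gives the time, the measured TCP pose, the force and the opening at its end, in the units of the state.
- manip.observe(): the state, without advancing time (a new reading comes with each control period).
- manip.read_camera(name): name is "scene" or "top"; returns a dict with "img" (400x640x3 uint8, red, green, blue), "mtx" (3x3 intrinsics, pixels), "T" (4x4, takes a point from camera to world coordinates). Camera axes: x right, y down, z forward; pixel columns grow to the right and rows downward; lengths in m; the calibration is good to about 2 mm. A picture is of the moment at which its call begins. There is no depth.
- manip.hand_in(): hands the job in, once; it reports no verdict.
The state is a dict: "time": time; "q": joint angles; "dq": joint speeds; "effort": joint torques, N m; "ee_pos": TCP position; "ee_rot": TCP orientation; "ft_force": force on the tool from outside, world axes, zero at the start; "torque": the same for the moment, N m; "gripper_width": finger opening in m.
Only numpy, scipy, OpenCV 4.12 (cv2) and the standard library are available. Lean on these libraries where they do the work, as an engineer would, in place of code of your own. Each camera call takes 0.05 s, during which the arm holds its last target.

## Working session

There is one attempt and no reset: what is moved stays moved. The work goes in short steps, Python scripts to look and compute and a tool call to move; the robot and the scene stay as the last step left them, time stands still between calls to the robot, and variables do not carry over. Pictures are saved under pics/ and viewed, and the job is handed in when it is done.

Besides the shell and the picture viewer there is one more tool, called after "Request:" in YAML: its name, and indented under it one key for each argument. apply_moves: Moves the arm, as the interface text tells. Its arguments: {"type":"object","properties":{"series":{"type":"array","items":{"type":"array","items":{"type":"number"}}},"newtons":{"type":"number"}},"required":["series"]}

```bash
mkdir -p pics; python3 - <<'E'
from workcell import manip
import cv2,numpy as np
np.set_printoptions(precision=4,suppress=True)
s=manip.observe(); print(s)
for n in ["scene","top"]:
    c=manip.read_camera(n); cv2.imwrite(f"pics/{n}0.png",c["img"][:,:,::-1]); print(n,c["mtx"],c["T"])
E
```

```text
{'time': 0.0, 'q': array([-1.2786,  0.3512,  1.6524,  0.    ,  1.1391, -0.0846]), 'dq': array([ 0.0008,  0.0007,  0.0021,  0.001 ,  0.0008, -0.0009]), 'effort': array([  0.0004, -50.6107, -29.1405,  -0.0001,   0.0046,  -0.    ]), 'ee_pos': array([ 0.2023, -0.5111,  0.2307]), 'ee_rot': array([-3.0848, -0.5881,  0.0002]), 'ft_force': array([ 0.627 , -0.1201, -0.8345]), 'torque': array([0.0204, 0.0044, 0.0213]), 'gripper_width': 0.08533790951325951}
scene [[434.299    0.     322.4843]
 [  0.     434.299  193.5536]
 [  0.       0.       1.    ]] [[-0.8588  0.3056 -0.4112  1.0361]
 [ 0.5121  0.4856 -0.7085  0.8268]
 [-0.0168 -0.8191 -0.5735  0.7688]
 [ 0.      0.      0.      1.    ]]
top [[487.444    0.     314.8929]
 [  0.     487.444  197.1387]
 [  0.       0.       1.    ]] [[-0.0278 -0.9809  0.1926  0.1941]
 [-0.9992  0.0326  0.0218 -0.1041]
 [-0.0277 -0.1918 -0.981   1.5445]
 [ 0.      0.      0.      1.    ]]
```

View pics/scene0.png

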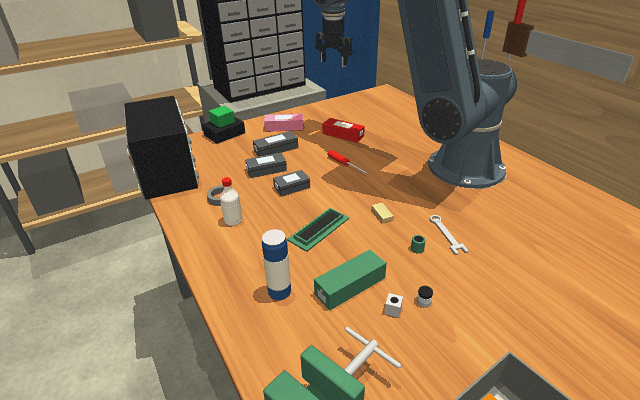

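View pics/top0.png

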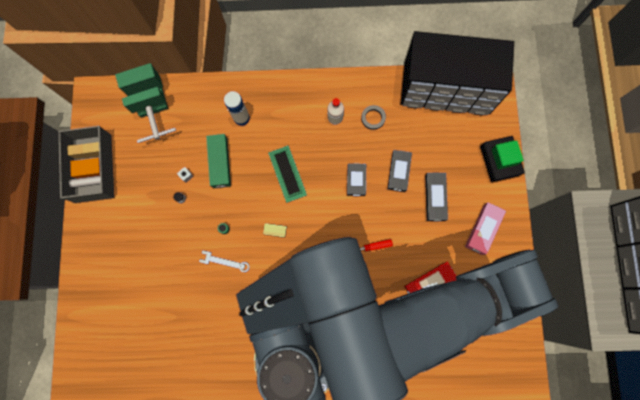

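```bash
cat > h.py <<'E'
from workcell import manip
import cv2,numpy as np
from scipy.spatial.transform import Rotation as R
np.set_printoptions(precision=4,suppress=True)
def ray(c,uv,z):
    uv=np.atleast_2d(np.asarray(uv,float)); K=c["mtx"];T=c["T"]
    d=np.c_[(uv-[K[0,2],K[1,2]])/[K[0,0],K[1,1]],np.ones(len(uv))]@T[:3,:3].T
    o=T[:3,3]; z=np.broadcast_to(z,len(uv))
    return o+d*((z-o[2])/d[:,2])[:,None]
def proj(c,P):
    P=np.atleast_2d(P);T=c["T"];K=c["mtx"]
    p=(P-T[:3,3])@T[:3,:3]; return np.c_[p[:,0]/p[:,2]*K[0,0]+K[0,2],p[:,1]/p[:,2]*K[1,1]+K[1,2]]
def crop(c,x0,y0,x1,y1,name,f=4):
    im=c["img"][y0:y1,x0:x1,::-1]; cv2.imwrite(name,cv2.resize(im,None,fx=f,fy=f,interpolation=cv2.INTER_CUBIC))
E
python3 - <<'E'
from h import *
c=manip.read_camera("top"); crop(c,165,120,325,260,"pics/t1.png",5); crop(c,325,120,485,260,"pics/t2.png",5)
c=manip.read_camera("scene"); crop(c,230,180,470,330,"pics/s1.png",3)
E
```

```text
(no output)
```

View pics/t1.png

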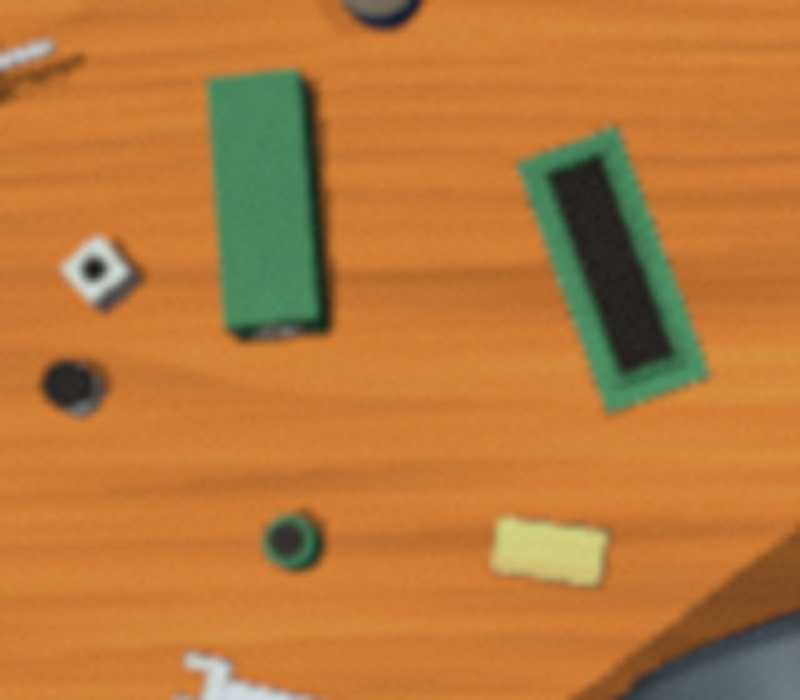

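View pics/t2.png

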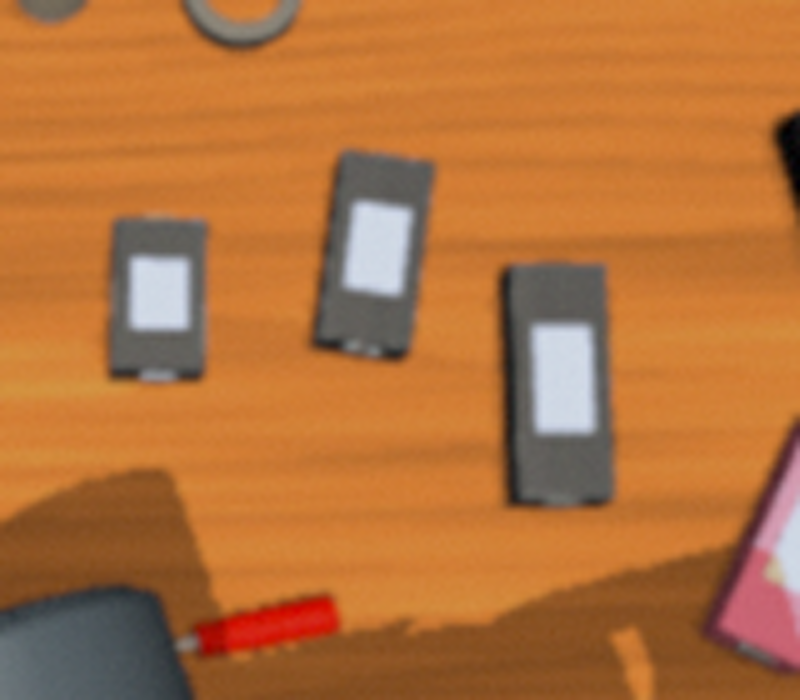

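View pics/s1.png

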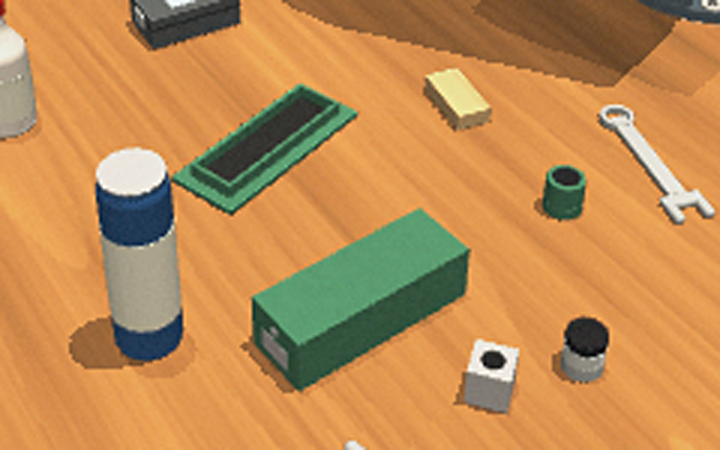

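```bash
python3 - <<'E'
from h import *
c=manip.read_camera("top"); im=c["img"]; F=4
big=cv2.resize(im,None,fx=F,fy=F,interpolation=cv2.INTER_CUBIC); hsv=cv2.cvtColor(big,cv2.COLOR_RGB2HSV)
def samp(u,v): print((u,v),im[v,u],cv2.cvtColor(im[v:v+1,u:u+1],cv2.COLOR_RGB2HSV)[0,0])
for p in [(218,155),(227,185),(280,170),(272,160),(287,175),(184,174),(178,197),(181,201),(222,228),(226,229),(357,165),(357,178),(400,155),(435,215),(428,200),(240,200)]: samp(*p)
E
```

```text
(218, 155) [ 72 136  93] [ 70 120 136]
(227, 185) [35 49 33] [56 83 49]
(280, 170) [41 62 46] [67 86 62]
(272, 160) [ 70 131  87] [ 68 119 131]
(287, 175) [36 37 32] [36 34 37]
(184, 174) [49 46 45] [ 8 21 49]
(178, 197) [46 42 43] [173  22  46]
(181, 201) [110 108 106] [ 15   9 110]
(222, 228) [56 50 49] [ 4 32 56]
(226, 229) [ 65 112  78] [ 68 107 112]
(357, 165) [94 93 90] [23 11 94]
(357, 178) [206 214 227] [109  24 227]
(400, 155) [96 94 90] [20 16 96]
(435, 215) [95 93 88] [21 19 95]
(428, 200) [78 76 74] [15 13 78]
(240, 200) [204 120  54] [ 13 188 204]
```

```bash
cat >> h.py <<'E'
F=4
def mask(c,kind):
    # upsampled mask of a colour class
    b=cv2.resize(c["img"],None,fx=F,fy=F,interpolation=cv2.INTER_LINEAR); h=cv2.cvtColor(b,cv2.COLOR_RGB2HSV).astype(int)
    H,S,V=h[...,0],h[...,1],h[...,2]
    r,g,bl=[b[...,i].astype(int) for i in range(3)]
    if kind=="green": m=(g-r>18)&(V>88)
    if kind=="nowood": m=(r-bl<50)|(g>r)
    if kind=="greyt": m=(S<60)&(V>68)
    if kind=="label": m=(S<60)&(V>160)
    if kind=="dark": m=(V<85)
    return m.astype(np.uint8)*255
def blob(m,box):
    # biggest blob centred in box (orig px), contour pts in orig px
    x0,y0,x1,y1=[int(F*k) for k in box]; s=np.zeros_like(m); s[y0:y1,x0:x1]=m[y0:y1,x0:x1]
    cs,_=cv2.findContours(s,cv2.RETR_EXTERNAL,cv2.CHAIN_APPROX_NONE); k=max(cs,key=cv2.contourArea)
    return (k[:,0,:].astype(float)+0.5)/F-0.5
def rect(P):
    (cx,cy),(w,h),a=cv2.minAreaRect((P[:,:2]*1000).astype(np.float32))
    if w<h: w,h,a=h,w,a+90
    a=(a+90)%180-90
    return np.array([cx,cy,w,h,a])
E
cat > m1.py <<'E'
from h import *
c=manip.read_camera("top")
g=mask(c,"green"); nw=mask(c,"nowood"); gt=mask(c,"greyt"); lb=mask(c,"label"); dk=mask(c,"dark")
print("cover",rect(ray(c,blob(g,(200,125,236,195)),.05)))
print("tray",rect(ray(c,blob(nw,(260,140,312,207)),.006)))
print("trayg",rect(ray(c,blob(g,(260,140,312,207)),.006)))
print("traydk",rect(ray(c,blob(dk,(260,140,312,207)),.006)))
for n,b,z in [("short",(343,160,372,200),.036),("mid",(385,145,415,195),.04),("long",(422,168,452,225),.044)]:
    print(n,rect(ray(c,blob(gt,b),z)),"lab",rect(ray(c,blob(lb,b),z)))
print("block",rect(ray(c,blob(lb,(174,160,195,185)),.034)))
for n,k,b,z in [("cup",nw,(212,218,235,240),.034),("cupg",g,(212,218,235,240),.034),("cupd",dk,(212,218,235,240),.034),("jar",dk,(170,188,190,207),.036),("jarall",nw,(170,188,190,207),.036)]:
    P=ray(c,blob(k,b),z)[:,:2].astype(np.float32)*1000; print(n,cv2.fitEllipse(P),cv2.minEnclosingCircle(P))
cv2.imwrite("pics/msk.png",np.hstack([g[480:840,640:1260],gt[480:840,1340:1820]])[:, :800])
E
python3 m1.py
```

```text
cover [620.3468 237.3429 166.4762  59.0662   4.6946]
tray [578.0751  18.7666 178.71    71.2313  19.05  ]
trayg [578.1591  18.7522 176.9436  68.8369  19.0341]
traydk [581.2444  19.4532 145.8893  38.79    18.7371]
short [ 542.7214 -203.2485  102.6281   56.0186   -2.7212] lab [ 547.254  -204.2198   47.2639   37.2486   -2.3956]
mid [ 566.5298 -340.1857  128.3402   56.9906  -10.9403] lab [ 570.8134 -342.5998   58.3694   37.7765  -10.7847]
long [ 478.7866 -449.9366  150.237    58.0017   -2.2764] lab [ 481.7353 -452.4362   68.3718   38.0408   -1.9436]
block [582.5452 348.8561  33.1202  31.7406 -46.8138]
cup ((401.2474670410156, 219.80209350585938), (32.00658416748047, 35.98206329345703), 153.07659912109375) ((400.67919921875, 220.01296997070312), 18.18178939819336)
cupg ((401.76763916015625, 221.4215545654297), (26.64558219909668, 27.773935317993164), 146.06918334960938) ((401.3160095214844, 220.7772979736328), 15.226404190063477)
cupd ((403.141357421875, 223.778076171875), (19.482982635498047, 20.66818618774414), 160.34144592285156) ((403.0845642089844, 224.08966064453125), 10.679760932922363)
jar ((506.3398742675781, 362.0313415527344), (25.644575119018555, 34.68000030517578), 163.63192749023438) ((506.22906494140625, 361.1131591796875), 17.80066680908203)
jarall ((504.4209899902344, 360.13311767578125), (29.104169845581055, 39.021148681640625), 148.9680938720703) ((504.80377197265625, 360.527099609375), 19.206438064575195)
```

```bash
python3 - <<'E'
from h import *
c=manip.read_camera("scene"); t=manip.read_camera("top")
g=mask(c,"green"); nw=mask(c,"nowood"); lb=mask(c,"label")
b=(288,206,350,252)
print("tray",rect(ray(c,blob(nw,b),.006)))
# cover top: brighter green
P=blob(mask(c,"green"),(310,248,390,310)); print("cover",rect(ray(c,P,.05)))
for n,b,z in [("short",(272,168,312,197),.036),("mid",(243,150,290,180),.04),("long",(250,130,300,158),.044)]:
    print(n,"lab",rect(ray(c,blob(lb,b),z)))
for p in [(365,275),(340,292),(370,290),(393,299),(425,290),(418,240),(267,160)]: print(p,c["img"][p[1],p[0]])
cv2.imwrite("pics/sm.png",np.vstack([g[800:1240,1100:1700][:300],nw[800:1240,1100:1700][:300]]))
print("can top",ray(t,[233,98],.17),"bottle cap",ray(t,[336,103],.14))
E
```

```text
tray [582.4901  20.1154 184.4167  76.1592  18.7805]
cover [624.9061 239.0443 166.87    62.5487   4.7849]
short lab [ 549.0366 -206.5266   47.7698   41.566    -1.0275]
mid lab [ 572.477  -346.5289   57.8103   44.7786  -10.0971]
long lab [ 483.4384 -456.6197   69.7359   44.9479   -2.5477]
(365, 275) [55 84 62]
(340, 292) [52 86 63]
(370, 290) [222 146  78]
(393, 299) [51 48 51]
(425, 290) [50 47 50]
(418, 240) [44 45 46]
(267, 160) [237 243 244]
can top [[0.7759 0.1643 0.17  ]] bottle cap [[ 0.76   -0.1453  0.14  ]]
```

View pics/sm.png

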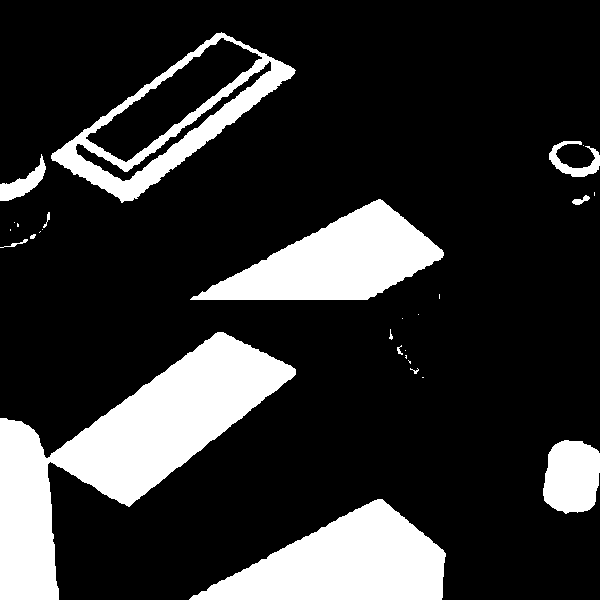

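```bash
cat > go.py <<'E'
import sys
from h import *
s=manip.observe(); p=s["ee_pos"]; Rm=R.from_rotvec(s["ee_rot"]).as_matrix()
yaw=np.degrees(np.arctan2(Rm[1,0],Rm[0,0]))
print("t %.2f p %s yaw %.2f tilt %s F %s w %.4f q %s"%(s["time"],p,yaw,Rm[:,2],s["ft_force"],s["gripper_width"],s["q"]))
if len(sys.argv)>3:
    x,y,z=[float(a)/1000 for a in sys.argv[1:4]]; d=Rm.T@(np.array([x,y,z])-p)
    yt=float(sys.argv[4]) if len(sys.argv)>4 else yaw
    dw=-(np.radians(yt-yaw)); n=max(1,int(np.ceil(max(np.linalg.norm(d)/.055,abs(dw)/.16))))
    print("tool shift mm",d*1000,"turn z",dw, "rows",n,"per row",d/n,dw/n)
E
python3 go.py 404 224.5 120 19.05
```

```text
t 0.40 p [ 0.2024 -0.5113  0.2312] yaw 21.59 tilt [-0.0001  0.0002 -1.    ] F [0.505  0.3372 0.2343] w 0.0853 q [-1.2786  0.3508  1.6519 -0.      1.1391 -0.0846]
tool shift mm [ 458.2104 -610.0246  111.3227] turn z 0.044307104310451186 rows 15 per row [ 0.0305 -0.0407  0.0074] 0.002953806954030079
```

Request:
apply_moves:
  series:
    - [0,0.0287,-0.0381,0.006,0,0,0]
    - [0,0.0287,-0.0381,0.006,0,0,0]
    - [0,0.0287,-0.0381,0.006,0,0,0]
    - [0,0.0287,-0.0381,0.006,0,0,0]
    - [0,0.0287,-0.0381,0.006,0,0,0]
    - [0,0.0287,-0.0381,0.006,0,0,0]
    - [0,0.0287,-0.0381,0.006,0,0,0]
    - [0,0.0287,-0.0381,0.006,0,0,0]
  newtons: 40

```text
time: 1.4
ee_pos: [0.304, -0.1422, 0.1834]
ee_rot: [3.086, 0.588, 0.001]
ft_force: [1.0, -0.5, 0.3]
gripper_width: 0.0858
```

Request:
apply_moves:
  series:
    - [0,0.0287,-0.0381,0.006,0,0,0]
    - [0,0.0287,-0.0381,0.006,0,0,0]
    - [0,0.0287,-0.0381,0.006,0,0,0]
    - [0,0.0287,-0.0381,0.006,0,0,0]
    - [0,0.0287,-0.0381,0.006,0,0,0]
    - [0,0.0287,-0.0381,0.006,0,0,0]
    - [0,0.0287,-0.0381,0.006,0,0,0.044]
    - [0,0,0,0,0,0,0]

```text
time: 2.4
ee_pos: [0.3927, 0.1805, 0.141]
ee_rot: [-3.097, -0.525, -0.0]
ft_force: [-0.2, -0.5, -0.5]
gripper_width: 0.0854
```

```bash
python3 go.py 404 224.5 12 19.05
```

```text
t 2.40 p [0.3927 0.1805 0.141 ] yaw 19.23 tilt [ 0.      0.0002 -1.    ] F [-0.1776 -0.5168 -0.4877] w 0.0854 q [0.323  0.2714 2.0295 0.0002 0.8406 1.558 ]
tool shift mm [ 25.1205 -37.7627 128.9606] turn z 0.003189702549757555 rows 3 per row [ 0.0084 -0.0126  0.043 ] 0.0010632341832525183
```

Request:
apply_moves:
  series:
    - [0,0.0126,-0.0189,0.02,0,0,0.003]
    - [0,0.0125,-0.0189,0.02,0,0,0]
    - [0,0,0,0.025,0,0,0]
    - [0,0,0,0.025,0,0,0]
    - [0,0,0,0.02,0,0,0]
    - [0,0,0,0.019,0,0,0]
    - [0,0,0,0,0,0,0]
    - [160,0,0,0,0,0,0]

```text
time: 3.4
ee_pos: [0.4042, 0.2221, 0.013]
ee_rot: [-3.099, -0.515, -0.001]
ft_force: [0.6, 0.2, 0.1]
gripper_width: 0.0696
```

```bash
python3 go.py 404 224.5 12 19.05; python3 -c "
from h import *
c=manip.read_camera('scene'); crop(c,330,180,490,300,'pics/g1.png',5)"
```

```text
t 3.40 p [0.4042 0.2221 0.013 ] yaw 18.88 tilt [ 0.0006  0.0002 -1.    ] F [0.6259 0.2031 0.104 ] w 0.0696 q [ 0.4014  0.5643  2.0174 -0.0001  0.5593  1.6427]
tool shift mm [ 0.6219 -2.3625  0.999 ] turn z -0.0029053717225984996 rows 1 per row [ 0.0006 -0.0024  0.001 ] -0.0029053717225984996
```

View pics/g1.png

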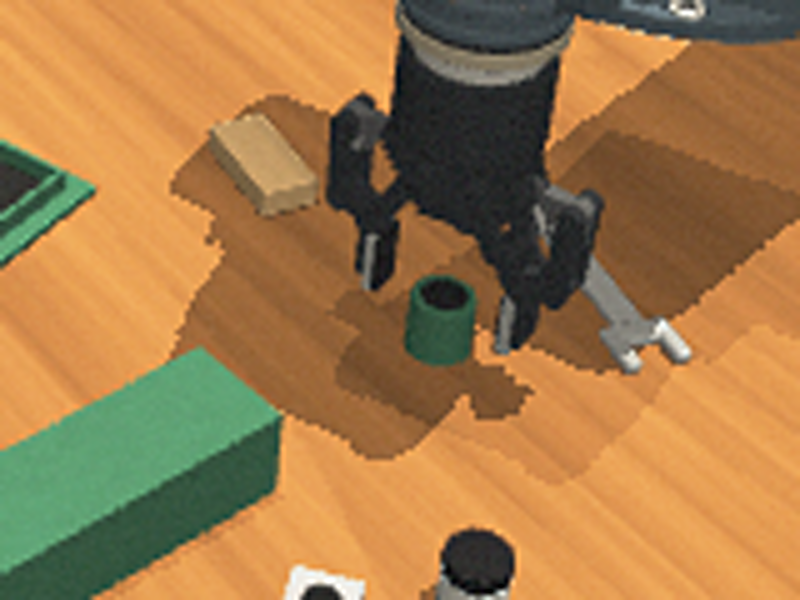

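Request:
apply_moves:
  series:
    - [160,0,0,0,0,0,0]
    - [160,0,0,0,0,0,0]
    - [200,0,0,0,0,0,0]
    - [200,0,0,0,0,0,0]
    - [200,0,0,0,0,0,0]
    - [200,0,0,-0.03,0,0,0]
    - [200,0,0,-0.05,0,0,0]
    - [200,0,0,0,0,0,0]

```text
time: 4.45
ee_pos: [0.4055, 0.2231, 0.0952]
ee_rot: [-3.098, -0.516, -0.009]
ft_force: [-0.6, 0.7, -0.8]
gripper_width: 0.033
```

```bash
python3 go.py 537.5 6 90 19.05; python3 -c "
from h import *
c=manip.read_camera('scene'); crop(c,330,130,490,250,'pics/g2.png',5)"
```

```text
t 4.45 p [0.4055 0.2231 0.0952] yaw 18.91 tilt [ 0.0056  0.0024 -1.    ] F [-0.5687  0.7036 -0.7796] w 0.0330 q [0.4023 0.3995 1.9902 0.     0.7459 1.6431]
tool shift mm [ 54.5398 248.142    5.4085] turn z -0.002521835373020061 rows 5 per row [0.0109 0.0496 0.0011] -0.0005043670746040122
```

View pics/g2.png

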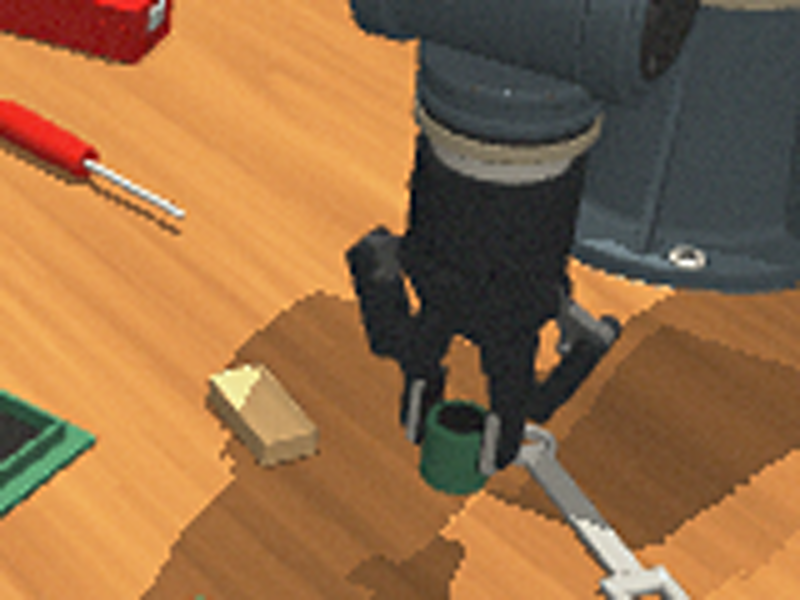

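Request:
apply_moves:
  series:
    - [200,0.0108,0.04,0,0,0,0]
    - [200,0.0108,0.05,0,0,0,0]
    - [200,0.0108,0.05,0,0,0,0]
    - [200,0.0108,0.05,0,0,0,0]
    - [200,0.0108,0.04,0,0,0,0]
    - [200,0,0.018,0,0,0,0]
    - [200,0,0,0,0,0,0]
    - [200,0,0,0,0,0,0]

```text
time: 5.5
ee_pos: [0.5343, 0.0062, 0.0918]
ee_rot: [-3.098, -0.517, 0.002]
ft_force: [-1.5, -0.2, -1.1]
gripper_width: 0.0327
```

```bash
python3 go.py 537.5 5 19 19.05; python3 -c "
from h import *
c=manip.read_camera('scene'); crop(c,260,120,420,260,'pics/g3.png',5)"
```

```text
t 5.50 p [0.5343 0.0062 0.0918] yaw 18.93 tilt [-0.0013  0.0003 -1.    ] F [-1.5045 -0.157  -1.0978] w 0.0327 q [-0.0757  0.5117  1.8046  0.0002  0.8266  1.1645]
tool shift mm [ 2.7197  2.1979 72.7873] turn z -0.00201978817479092 rows 2 per row [0.0014 0.0011 0.0364] -0.00100989408739546
```

View pics/g3.png

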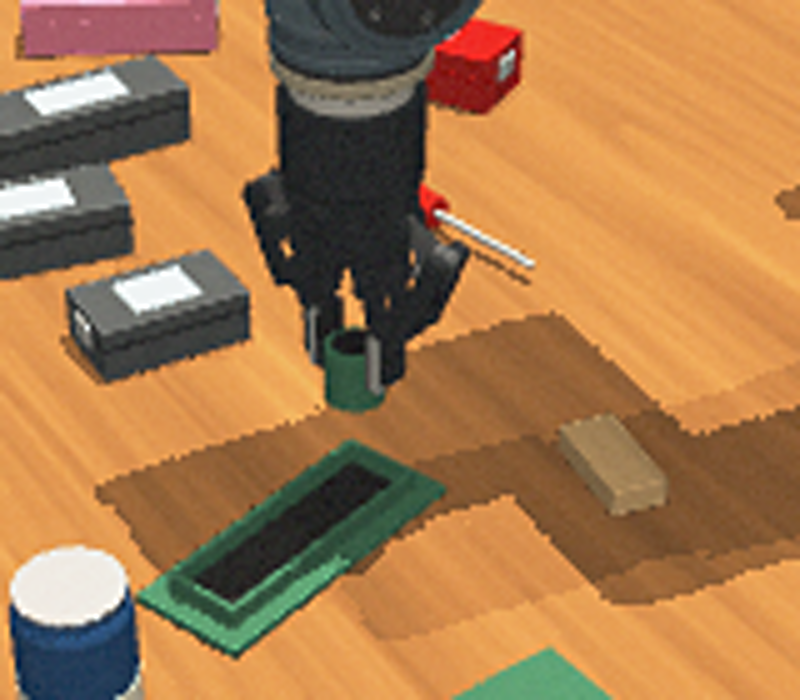

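```bash
python3 -c "
from h import *
c=manip.read_camera('scene'); print(ray(c,[260.+353/5-.5,120+341/5.-.5],.114))
print(ray(c,[260.+357/5-.5,120+408/5.-.5],.080))"
```

```text
[[0.5353 0.0052 0.114 ]]
[[0.5412 0.0184 0.08  ]]
```

Request:
apply_moves:
  series:
    - [200,0.0027,0.0022,0.02,0,0,-0.002]
    - [200,0,0,0.02,0,0,0]
    - [200,0,0,0.015,0,0,0]
    - [200,0,0,0,0,0,0]
    - [200,0,0,0,0,0,0]

```text
time: 6.22
ee_pos: [0.5388, 0.004, 0.0375]
ee_rot: [3.098, 0.519, 0.001]
ft_force: [0.3, 0.3, -1.1]
gripper_width: 0.0327
```

```bash
python3 go.py 537.5 5 19 19.05; python3 -c "
from h import *
c=manip.read_camera('scene'); crop(c,260,150,400,260,'pics/g4.png',5)"
```

```text
t 6.22 p [0.5388 0.004  0.0375] yaw 19.01 tilt [ 0.0005 -0.     -1.    ] F [ 0.2702  0.2851 -1.1174] w 0.0327 q [-0.079   0.6087  1.8131  0.      0.7193  1.1599]
tool shift mm [-0.8912 -1.3611 18.5303] turn z -0.0006448893654654678 rows 1 per row [-0.0009 -0.0014  0.0185] -0.0006448893654654678
```

View pics/g4.png

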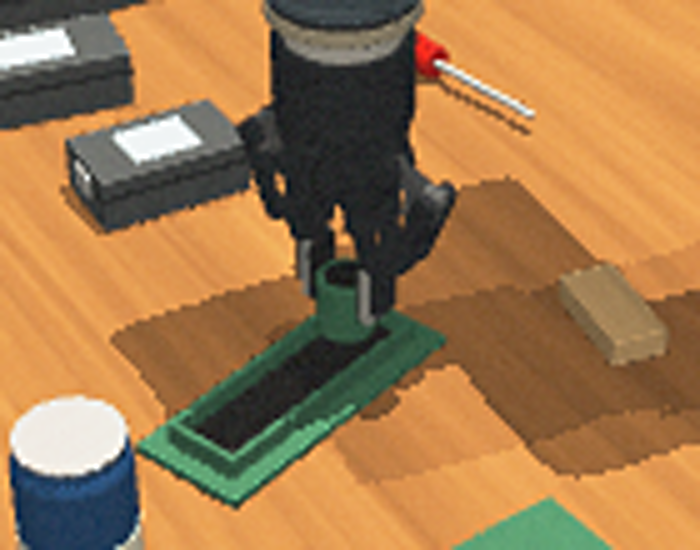

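Request:
apply_moves:
  series:
    - [200,-0.0009,-0.0012,0.005,0,0,0]
    - [200,0,0,0.005,0,0,0]
    - [200,0,0,0.004,0,0,0]
    - [200,0,0,0.002,0,0,0]
    - [200,0,0,0.0,0,0,0]

```text
time: 6.9
ee_pos: [0.5372, 0.0048, 0.0211]
ee_rot: [-3.098, -0.519, 0.0]
ft_force: [-0.2, -0.3, -1.0]
gripper_width: 0.0328
```

```bash
python3 go.py 537.5 5 19 19.05; python3 -c "
from h import *
c=manip.read_camera('scene'); crop(c,260,150,400,260,'pics/g5.png',5)"
```

```text
t 6.90 p [0.5372 0.0048 0.0211] yaw 19.01 tilt [-0.0002  0.     -1.    ] F [-0.2437 -0.2878 -1.0442] w 0.0328 q [-0.0777  0.6363  1.8195  0.      0.686   1.1613]
tool shift mm [ 0.3093 -0.092   2.1482] turn z -0.000690349379917661 rows 1 per row [ 0.0003 -0.0001  0.0021] -0.000690349379917661
```

View pics/g5.png

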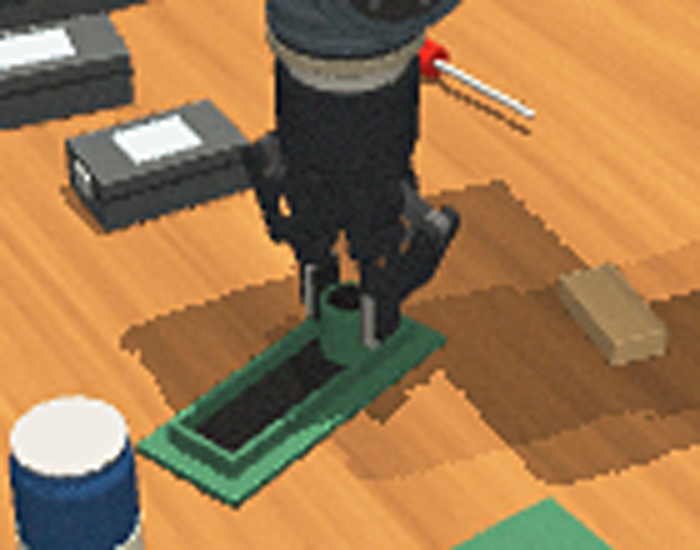

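Request:
apply_moves:
  series:
    - [200,0,0,0.001,0,0,0]
    - [200,0,0,0.001,0,0,0]
    - [200,0,0,0.0005,0,0,0]
    - [200,0,0,0,0,0,0]

```text
time: 7.45
ee_pos: [0.5373, 0.0048, 0.0191]
ee_rot: [3.098, 0.519, 0.0]
ft_force: [-1.7, -0.5, 4.3]
gripper_width: 0.0327
```

Request:
apply_moves:
  series:
    - [60,0,0,0,0,0,0]
    - [0,0,0,0,0,0,0]
    - [0,0,0,0,0,0,0]
    - [0,0,0,-0.02,0,0,0]
    - [0,0,0,-0.03,0,0,0]
    - [0,0,0,-0.05,0,0,0]
    - [0,0,0,0,0,0,0]

```text
time: 8.32
ee_pos: [0.5392, 0.0047, 0.122]
ee_rot: [3.097, 0.519, 0.009]
ft_force: [0.8, -0.3, -0.4]
gripper_width: 0.0854
```

```bash
python3 go.py 505 361 110 19.05; python3 m1.py | grep -E "jar|block|cover"
```

```text
t 8.32 p [0.5392 0.0047 0.122 ] yaw 19.01 tilt [ 0.0062 -0.0005 -1.    ] F [ 0.7871 -0.262  -0.4379] w 0.0854 q [-0.0776  0.469   1.7804  0.      0.886   1.1613]
tool shift mm [  83.7126 -348.0228   11.6107] turn z -0.0006217745548412834 rows 7 per row [ 0.012  -0.0497  0.0017] -8.882493640589764e-05
cover [620.3879 237.3905 166.392   58.9599   4.7229]
block [582.5452 348.8561  33.1202  31.7406 -46.8138]Traceback (most recent call last):
  File "m1.py", line 12, in <module>
    P=ray(c,blob(k,b),z)[:,:2].astype(np.float32)*1000; print(n,cv2.fitEllipse(P),cv2.minEnclosingCircle(P))
            ~~~~^^^^^
  File "h.py", line 30, in blob
    cs,_=cv2.findContours(s,cv2.RETR_EXTERNAL,cv2.CHAIN_APPROX_NONE); k=max(cs,key=cv2.contourArea)
                                                                        ~~~^^^^^^^^^^^^^^^^^^^^^^^^
ValueError: max() iterable argument is empty
```

Request:
apply_moves:
  series:
    - [0,0.0122,-0.0498,0,0,0,0]
    - [0,0.0122,-0.0498,0,0,0,0]
    - [0,0.0122,-0.0498,0,0,0,0]
    - [0,0.0122,-0.0498,0,0,0,0]
    - [0,0.0122,-0.0498,0,0,0,0]
    - [0,0.0122,-0.0498,0,0,0,0]
    - [0,0.0122,-0.0498,0,0,0,0]
    - [0,0,0,0,0,0,0]

```text
time: 9.38
ee_pos: [0.5031, 0.3647, 0.1169]
ee_rot: [3.097, 0.524, -0.003]
ft_force: [-0.6, -0.8, -0.5]
gripper_width: 0.0855
```

```bash
python3 go.py 507 362 12 19.05; python3 -c "
from h import *
c=manip.read_camera('scene'); crop(c,340,220,480,330,'pics/g6.png',5)
c=manip.read_camera('top'); crop(c,240,120,340,220,'pics/g7.png',6)"
```

```text
t 9.38 p [0.5031 0.3647 0.1169] yaw 19.21 tilt [-0.0017 -0.0007 -1.    ] F [-0.6171 -0.7684 -0.5318] w 0.0855 q [0.5523 0.6083 1.5508 0.0004 0.9843 1.7876]
tool shift mm [  3.0189   3.864  104.8858] turn z 0.0027757375276699064 rows 2 per row [0.0015 0.0019 0.0524] 0.0013878687638349532
```

View pics/g6.png

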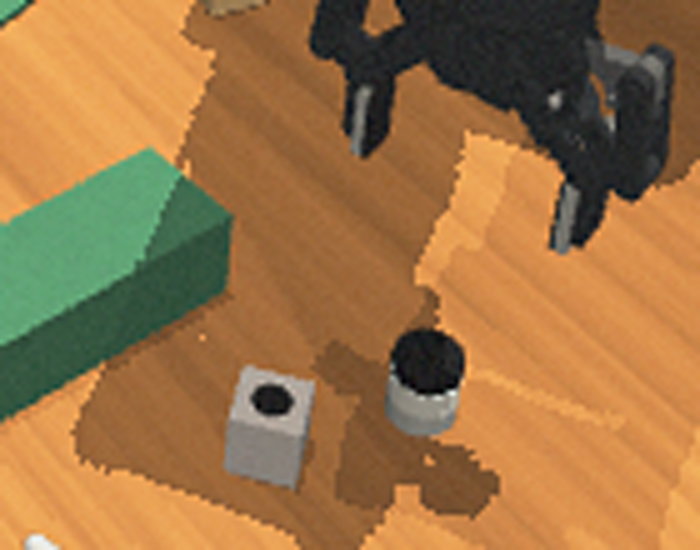

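View pics/g7.png

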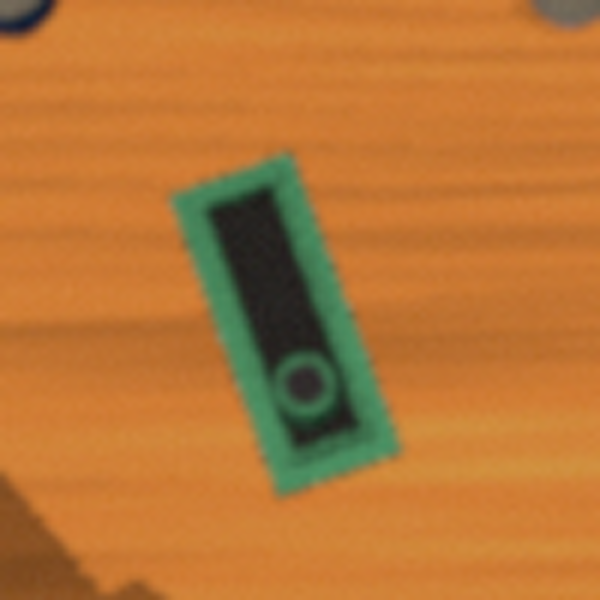

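```bash
python3 - <<'E'
from h import *
c=manip.read_camera("top")
x0,y0=285,175
b=cv2.resize(c["img"][175:192,283:298],None,fx=8,fy=8,interpolation=cv2.INTER_LINEAR).astype(int)
m=((b[...,1]-b[...,0]<9)&(b[...,0]<110)).astype(np.uint8)
n,l,st,ce=cv2.connectedComponentsWithStats(m)
for i in range(1,n):
    if st[i,4]>200: uv=(ce[i]+.5)/8-.5+[283,175]; P=ray(c,uv,.04)[0]; d=(P-[.5373,.0048,.04]); a=np.radians(19.05); print(st[i],uv,P,"tool-ish along,across",d[0]*np.cos(a)+d[1]*np.sin(a),-d[0]*np.sin(a)+d[1]*np.cos(a))
a=np.radians(19.05); 
E
```

```text
[   0    0   88   49 2538] [287.4911 176.516 ] [0.5591 0.0145 0.04  ] tool-ish along,across 0.023768625874145948 0.0021056472201782684
[  42   52   43   40 1279] [290.3781 183.5143] [0.536  0.0058 0.04  ] tool-ish along,across -0.0009240919997892142 0.0013512049450313357
[ 79 100  41  36 676] [295.6501 189.8343] [ 0.515  -0.0105  0.04  ] tool-ish along,across -0.026115367624396365 -0.007199967658142777
```

Request:
apply_moves:
  series:
    - [0,0.003,0.0038,0.03,0,0,0.003]
    - [0,0,0,0.03,0,0,0]
    - [0,0,0,0.025,0,0,0]
    - [0,0,0,0.017,0,0,0]
    - [0,0,0,0.002,0,0,0]
    - [0,0,0,0,0,0,0]

```text
time: 10.28
ee_pos: [0.509, 0.3596, 0.0154]
ee_rot: [-3.099, -0.514, -0.001]
ft_force: [0.3, -0.2, 0.3]
gripper_width: 0.0854
```

```bash
python3 go.py 507 362 12 19.05; python3 -c "
from h import *
c=manip.read_camera('scene'); crop(c,340,220,480,330,'pics/g8.png',5)"
```

```text
t 10.28 p [0.509  0.3596 0.0154] yaw 18.82 tilt [ 0.0007  0.0005 -1.    ] F [ 0.2621 -0.1535  0.2907] w 0.0854 q [0.5403 0.7556 1.5819 0.     0.8032 1.7827]
tool shift mm [-1.0981 -2.9403  3.4438] turn z -0.0040185006358597515 rows 1 per row [-0.0011 -0.0029  0.0034] -0.0040185006358597515
```

View pics/g8.png

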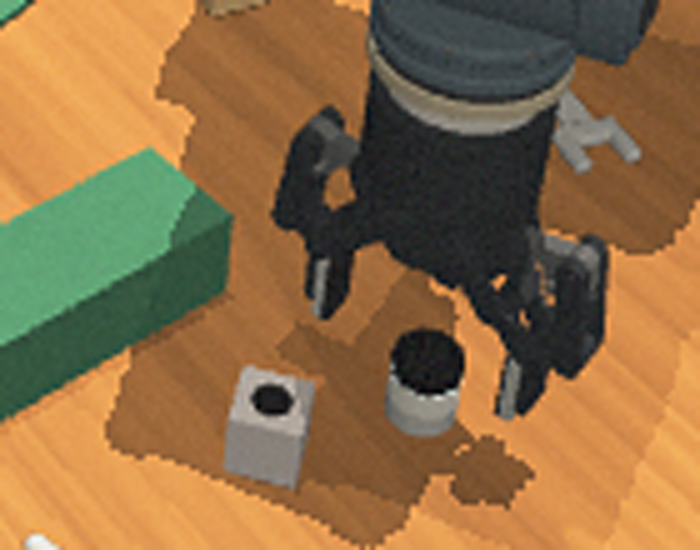

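Request:
apply_moves:
  series:
    - [0,0,-0.0029,0.0034,0,0,-0.004]
    - [140,0,0,0,0,0,0]
    - [200,0,0,0,0,0,0]
    - [200,0,0,0,0,0,0]
    - [200,0,0,0,0,0,0]
    - [200,0,0,0,0,0,0]
    - [200,0,0,0,0,0,0]

```text
time: 11.2
ee_pos: [0.5078, 0.3625, 0.0117]
ee_rot: [-3.098, -0.52, -0.001]
ft_force: [-1.9, -0.3, 4.4]
gripper_width: 0.0309
```

```bash
python3 go.py 507 362 12 19.05; python3 -c "
from h import *
c=manip.read_camera('scene'); crop(c,340,220,480,330,'pics/g9.png',5)"
```

```text
t 11.20 p [0.5078 0.3625 0.0117] yaw 19.07 tilt [ 0.0004  0.0003 -1.    ] F [-1.889  -0.2638  4.3648] w 0.0309 q [0.5453 0.7625 1.58   0.     0.7986 1.7833]
tool shift mm [-0.8901  0.1912 -0.2896] turn z 0.0003042902958668285 rows 1 per row [-0.0009  0.0002 -0.0003] 0.0003042902958668285
```

View pics/g9.png

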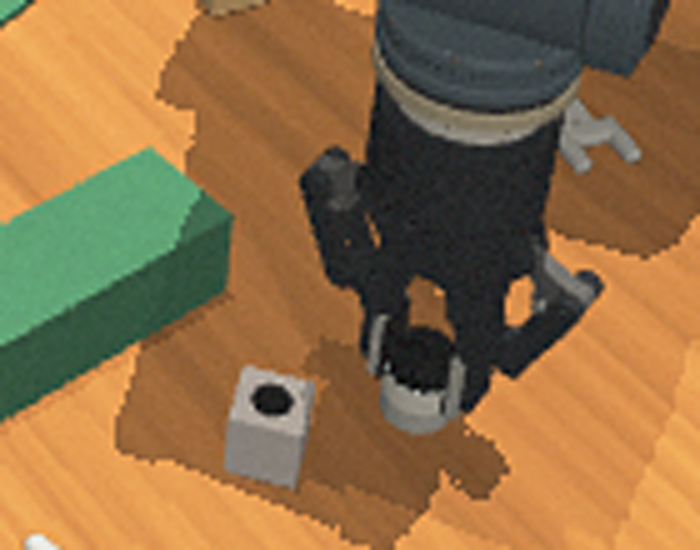

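Request:
apply_moves:
  series:
    - [200,0,0,-0.02,0,0,0]
    - [200,0,0,-0.04,0,0,0]
    - [200,0,0.02,-0.035,0,0,0]
    - [200,-0.007,0.05,0,0,0,0]
    - [200,-0.0075,0.053,0,0,0,0]
    - [200,-0.0075,0.053,0,0,0,0]
    - [200,-0.0075,0.053,0,0,0,0]
    - [200,-0.0075,0.053,0,0,0,0]

```text
time: 12.25
ee_pos: [0.565, 0.082, 0.1075]
ee_rot: [3.098, 0.52, 0.001]
ft_force: [0.4, 0.1, -1.5]
gripper_width: 0.0311
```

```bash
python3 go.py 579 18.5 20 19.05
```

```text
t 12.25 p [0.565  0.082  0.1075] yaw 19.07 tilt [ 0.0009  0.     -1.    ] F [ 0.4271  0.1042 -1.4671] w 0.0311 q [ 0.0626  0.5413  1.7    -0.      0.8994  1.3005]
tool shift mm [-7.6148 64.5574 87.528 ] turn z 0.0003842243661275286 rows 2 per row [-0.0038  0.0323  0.0438] 0.0001921121830637643
```

Request:
apply_moves:
  series:
    - [200,-0.004,0.035,0,0,0,0]
    - [200,-0.0035,0.02,0.01,0,0,0]
    - [200,0,0.005,0.02,0,0,0]
    - [200,0,0,0.02,0,0,0]
    - [200,0,0,0.01,0,0,0]
    - [200,0,0,0,0,0,0]

```text
time: 13.0
ee_pos: [0.5766, 0.0254, 0.0454]
ee_rot: [-3.098, -0.522, 0.003]
ft_force: [-1.0, -0.1, -0.9]
gripper_width: 0.0304
```

```bash
python3 go.py 579 18.5 20 19.05
```

```text
t 13.00 p [0.5766 0.0254 0.0454] yaw 19.13 tilt [-0.0019  0.0001 -1.    ] F [-1.0475 -0.136  -0.8541] w 0.0304 q [-0.0367  0.6469  1.7054  0.0001  0.7912  1.2002]
tool shift mm [ 0.0303  7.2807 25.3728] turn z 0.0013106715303069102 rows 1 per row [0.     0.0073 0.0254] 0.0013106715303069102
```

Request:
apply_moves:
  series:
    - [200,0,0.0073,0.0,0,0,0]
    - [200,0,0,0.008,0,0,0]
    - [200,0,0,0.008,0,0,0]
    - [200,0,0,0.004,0,0,0]
    - [200,0,0,0.001,0,0,0]
    - [200,0,0,0,0,0,0]

```text
time: 13.75
ee_pos: [0.5797, 0.0177, 0.0254]
ee_rot: [3.098, 0.52, 0.0]
ft_force: [0.7, 0.2, -0.8]
gripper_width: 0.0307
```

```bash
python3 go.py 579 18.5 19 19.05; python3 -c "
from h import *
c=manip.read_camera('scene'); crop(c,260,150,400,260,'pics/g10.png',5)"
```

```text
t 13.75 p [0.5797 0.0177 0.0254] yaw 19.07 tilt [ 0.  0. -1.] F [ 0.7185  0.1993 -0.7505] w 0.0307 q [-0.0498  0.6826  1.7031  0.      0.7559  1.1882]
tool shift mm [-0.3864 -1.0003  6.4148] turn z 0.0003009436657985944 rows 1 per row [-0.0004 -0.001   0.0064] 0.0003009436657985944
```

View pics/g10.png

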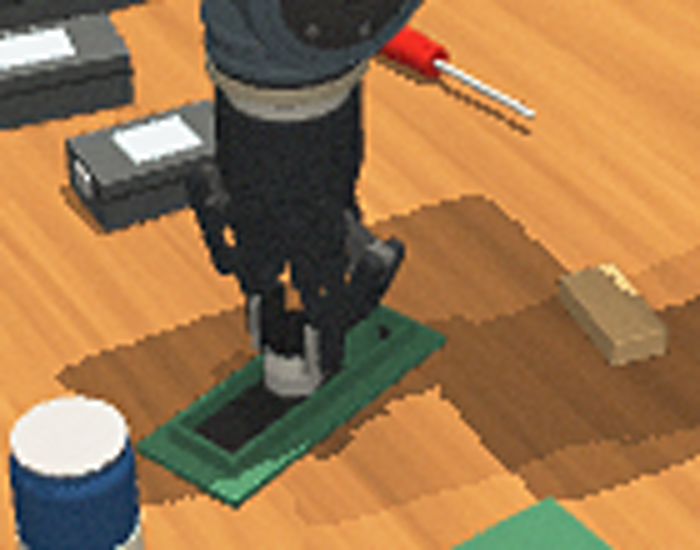

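Request:
apply_moves:
  series:
    - [200,0,-0.0008,0.003,0,0,0]
    - [200,0,0,0.002,0,0,0]
    - [200,0,0,0.001,0,0,0]
    - [200,0,0,0.001,0,0,0]
    - [200,0,0,0,0,0,0]

```text
time: 14.42
ee_pos: [0.5794, 0.0184, 0.0183]
ee_rot: [-3.098, -0.52, 0.0]
ft_force: [0.1, -1.0, -0.3]
gripper_width: 0.0312
```

```bash
python3 go.py 579 18.5 18 19.05
```

```text
t 14.43 p [0.5794 0.0184 0.0183] yaw 19.07 tilt [-0.0001  0.     -1.    ] F [ 0.1051 -1.0259 -0.3455] w 0.0312 q [-0.0485  0.6941  1.7047  0.      0.7428  1.1895]
tool shift mm [-0.3384 -0.199   0.349 ] turn z 0.00027189892540160974 rows 1 per row [-0.0003 -0.0002  0.0003] 0.00027189892540160974
```

Request:
apply_moves:
  series:
    - [200,0,0,0.0008,0,0,0]
    - [200,0,0,0,0,0,0]
    - [60,0,0,0,0,0,0]
    - [0,0,0,0,0,0,0]
    - [0,0,0,0,0,0,0]
    - [0,0,0,-0.02,0,0,0]
    - [0,0,0,-0.04,0,0,0]
    - [0,0,0,-0.05,0,0,0]

```text
time: 15.42
ee_pos: [0.5791, 0.0184, 0.1296]
ee_rot: [-3.098, -0.52, 0.001]
ft_force: [-0.1, 0.5, 0.0]
gripper_width: 0.0854
```

Request:
apply_moves:
  series:
    - [0,0.005,-0.045,0,0,0,0]
    - [0,0.015,-0.055,0,0,0,0]
    - [0,0.015,-0.055,0,0,0,0]
    - [0,0.015,-0.055,0,0,0,0]
    - [0,0.015,-0.055,0,0,0,-0.14]
    - [0,0,0,0,0,0,-0.14]
    - [0,0,0,0,0,0,-0.14]

```text
time: 16.3
ee_pos: [0.5541, 0.291, 0.129]
ee_rot: [2.918, 1.164, 0.002]
ft_force: [-0.1, -1.0, -0.2]
gripper_width: 0.0854
```

```bash
python3 go.py 583 349.5 110 43.2; python3 - <<'E'
from h import *
c=manip.read_camera("top"); crop(c,165,120,325,260,"pics/t3.png",5)
E
```

```text
t 16.30 p [0.5541 0.291  0.129 ] yaw 43.48 tilt [ 0.001   0.0004 -1.    ] F [-0.0721 -1.0026 -0.2247] w 0.0854 q [ 0.4093  0.5989  1.5325 -0.0001  1.009   1.2212]
tool shift mm [ 61.1908 -22.5279  19.0566] turn z 0.004914886477764447 rows 2 per row [ 0.0306 -0.0113  0.0095] 0.0024574432388822236
```

View pics/t3.png

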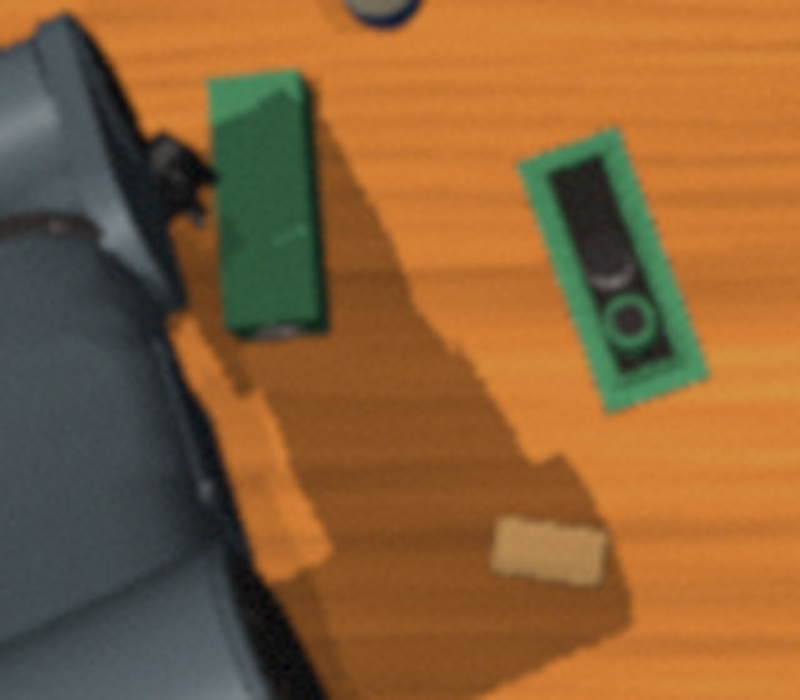

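Request:
apply_moves:
  series:
    - [0,0.0306,-0.0113,0.015,0,0,0.005]
    - [0,0.0306,-0.0113,0.015,0,0,0]
    - [0,0,0,0.025,0,0,0]
    - [0,0,0,0.02,0,0,0]
    - [0,0,0,0,0,0,0]

```text
time: 16.98
ee_pos: [0.5829, 0.3477, 0.0517]
ee_rot: [2.925, 1.146, -0.004]
ft_force: [0.5, 0.3, 0.1]
gripper_width: 0.0854
```

```bash
python3 go.py 583.5 349.5 12 43.2; python3 -c "
from h import *
c=manip.read_camera('scene'); crop(c,320,220,460,330,'pics/g11.png',5)"
```

```text
t 16.98 p [0.5829 0.3477 0.0517] yaw 42.77 tilt [-0.0022 -0.0011 -1.    ] F [0.5135 0.3105 0.1383] w 0.0854 q [ 0.4693  0.7852  1.4034 -0.      0.9554  1.2936]
tool shift mm [ 1.7534 -0.8755 39.6468] turn z -0.007424916916208052 rows 1 per row [ 0.0018 -0.0009  0.0396] -0.007424916916208052
```

View pics/g11.png

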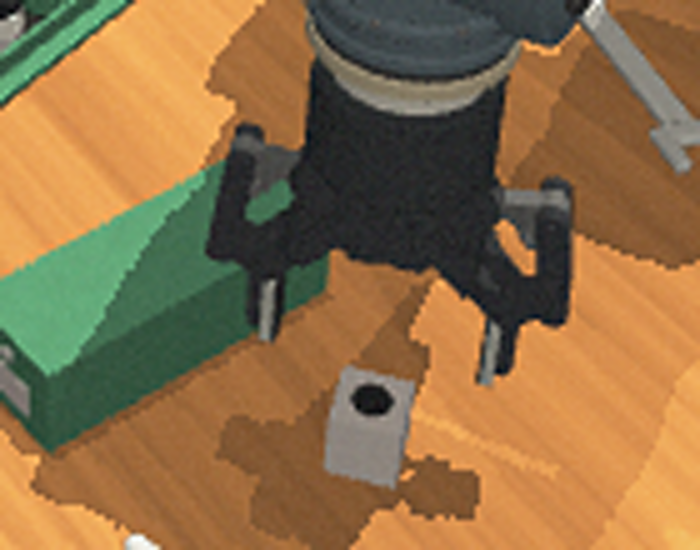

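Request:
apply_moves:
  series:
    - [0,0.0018,-0.0009,0.018,0,0,-0.007]
    - [0,0,0,0.015,0,0,0]
    - [0,0,0,0.0065,0,0,0]
    - [100,0,0,0,0,0,0]
    - [180,0,0,0,0,0,0]
    - [200,0,0,0,0,0,0]
    - [200,0,0,0,0,0,0]
    - [200,0,0,0,0,0,0]

```text
time: 18.02
ee_pos: [0.5847, 0.3505, 0.0139]
ee_rot: [-2.92, -1.158, -0.002]
ft_force: [-0.5, -0.2, 6.4]
gripper_width: 0.0313
```

```bash
python3 go.py 583.5 349.5 12 43.2; python3 -c "
from h import *
c=manip.read_camera('scene'); crop(c,320,220,460,330,'pics/g12.png',5)"
```

```text
t 18.02 p [0.5847 0.3505 0.0139] yaw 43.25 tilt [ 0.0011  0.0006 -1.    ] F [-0.4776 -0.1905  6.3632] w 0.0313 q [0.4717 0.8407 1.4039 0.     0.8958 1.2877]
tool shift mm [-1.6031 -0.1119  1.8541] turn z 0.000790058982288549 rows 1 per row [-0.0016 -0.0001  0.0019] 0.000790058982288549
```

View pics/g12.png

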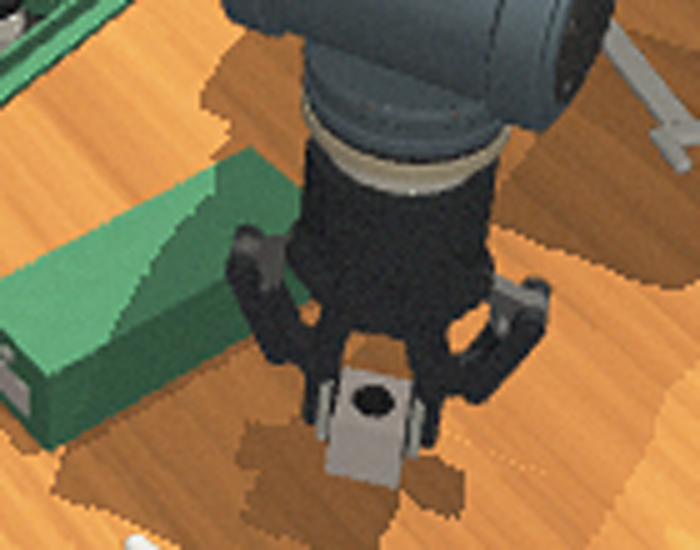

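Request:
apply_moves:
  series:
    - [200,0,0,-0.02,0,0,0]
    - [200,0,0,-0.04,0,0,0]
    - [200,0,0,-0.04,0,0,0.141]
    - [200,0,0,0,0,0,0.141]
    - [200,0,0,0,0,0,0.14]
    - [200,0,0,0,0,0,0]

```text
time: 18.82
ee_pos: [0.5843, 0.3502, 0.114]
ee_rot: [-3.098, -0.522, -0.001]
ft_force: [1.2, 0.5, -1.2]
gripper_width: 0.0313
```

```bash
python3 go.py 621.7 33 110 19.05
```

```text
t 18.82 p [0.5843 0.3502 0.114 ] yaw 19.12 tilt [ 0.0005  0.0002 -1.    ] F [ 1.2475  0.5047 -1.1796] w 0.0313 q [ 0.4717  0.7096  1.3719 -0.      1.0596  1.7087]
tool shift mm [-68.6165 311.9816   3.9523] turn z 0.0012673267248724392 rows 6 per row [-0.0114  0.052   0.0007] 0.0002112211208120732
```

Request:
apply_moves:
  series:
    - [200,-0.008,0.032,0,0,0,0]
    - [200,-0.0114,0.052,0,0,0,0]
    - [200,-0.0114,0.052,0,0,0,0]
    - [200,-0.0114,0.052,0,0,0,0]
    - [200,-0.0114,0.052,0,0,0,0]
    - [200,-0.01,0.045,0,0,0,0]
    - [200,-0.005,0.022,0,0,0,0]
    - [200,0,0.005,0,0,0,0]

```text
time: 19.82
ee_pos: [0.6215, 0.0323, 0.1133]
ee_rot: [-3.098, -0.521, -0.0]
ft_force: [0.2, 0.2, -0.7]
gripper_width: 0.0311
```

```bash
python3 go.py 621.7 33 20 19.05
```

```text
t 19.82 p [0.6215 0.0323 0.1133] yaw 19.09 tilt [ 0.0001  0.0001 -1.    ] F [ 0.177   0.1579 -0.7484] w 0.0311 q [-0.0229  0.6137  1.5513  0.0001  0.9765  1.2146]
tool shift mm [ 0.3767 -0.5805 93.3158] turn z 0.0007321042214092181 rows 2 per row [ 0.0002 -0.0003  0.0467] 0.00036605211070460907
```

Request:
apply_moves:
  series:
    - [200,0.0004,-0.0006,0.025,0,0,0]
    - [200,0,0,0.025,0,0,0]
    - [200,0,0,0.02,0,0,0]
    - [200,0,0,0.01,0,0,0]
    - [200,0,0,0.005,0,0,0]
    - [200,0,0,0.002,0,0,0]
    - [200,0,0,0,0,0,0]

```text
time: 20.7
ee_pos: [0.6219, 0.0337, 0.0266]
ee_rot: [3.098, 0.52, 0.001]
ft_force: [-0.7, 0.8, -0.8]
gripper_width: 0.0313
```

```bash
python3 go.py 621.7 33 20 19.05; python3 -c "
from h import *
c=manip.read_camera('scene'); crop(c,250,150,390,260,'pics/g13.png',5)"
```

```text
t 20.70 p [0.6219 0.0337 0.0266] yaw 19.07 tilt [ 0.0007  0.     -1.    ] F [-0.6518  0.8186 -0.8412] w 0.0313 q [-0.0207  0.7379  1.5815  0.      0.8215  1.2173]
tool shift mm [-0.3978  0.5536  6.5554] turn z 0.00029212972656697495 rows 1 per row [-0.0004  0.0006  0.0066] 0.00029212972656697495
```

View pics/g13.png

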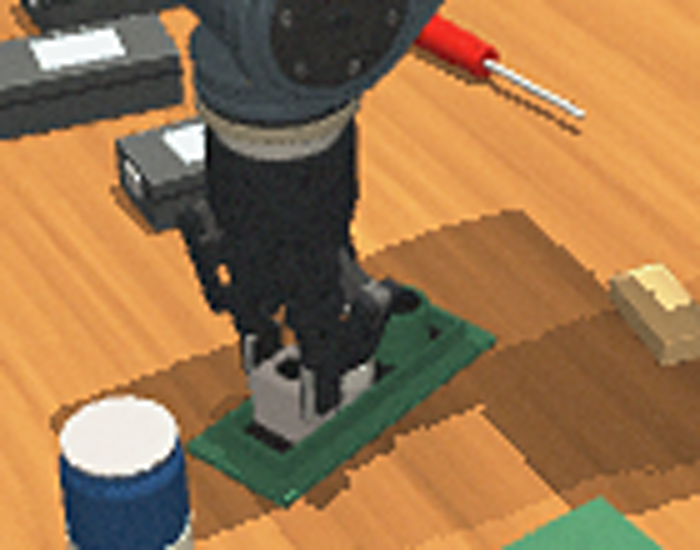

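Request:
apply_moves:
  series:
    - [200,0,0.0005,0.003,0,0,0]
    - [200,0,0,0.002,0,0,0]
    - [200,0,0,0.001,0,0,0]
    - [200,0,0,0.0005,0,0,0]
    - [200,0,0,0,0,0,0]

```text
time: 21.38
ee_pos: [0.6217, 0.0332, 0.0198]
ee_rot: [-3.098, -0.52, 0.0]
ft_force: [-2.9, -0.7, 4.5]
gripper_width: 0.0311
```

```bash
python3 go.py 621.7 33 20 19.05
```

```text
t 21.38 p [0.6217 0.0332 0.0198] yaw 19.07 tilt [-0.0001  0.     -1.    ] F [-2.8669 -0.7448  4.5272] w 0.0311 q [-0.0214  0.7483  1.5824 -0.      0.811   1.2166]
tool shift mm [-0.0708  0.1726 -0.1685] turn z 0.00031299728399729993 rows 1 per row [-0.0001  0.0002 -0.0002] 0.00031299728399729993
```

Request:
apply_moves:
  series:
    - [60,0,0,0,0,0,0]
    - [0,0,0,0,0,0,0]
    - [0,0,0,0,0,0,0]
    - [0,0,0,-0.02,0,0,0]
    - [0,0,0,-0.04,0,0,0]
    - [0,0,0,-0.05,0,0,0]
    - [0,-0.02,-0.05,-0.01,0,0,0.125]
    - [0,-0.02,-0.05,0,0,0,0.125]

```text
time: 22.38
ee_pos: [0.5565, 0.1194, 0.1422]
ee_rot: [-3.139, -0.121, -0.006]
ft_force: [1.1, 0.9, -0.8]
gripper_width: 0.0852
```

```bash
python3 go.py 621 238 140 4.7
```

```text
t 22.38 p [0.5565 0.1194 0.1422] yaw 4.43 tilt [ 0.0036  0.0005 -1.    ] F [ 1.1463  0.8901 -0.7843] w 0.0852 q [0.1295 0.4887 1.6852 0.0001 0.9641 1.6229]
tool shift mm [  73.5067 -113.2807    2.5361] turn z -0.004684125752411254 rows 3 per row [ 0.0245 -0.0378  0.0008] -0.0015613752508037513
```

```bash
python3 - <<'E'
from h import *
c=manip.read_camera("top"); crop(c,165,110,345,260,"pics/t4.png",4)
c=manip.read_camera("scene"); crop(c,250,180,410,330,"pics/s4.png",4)
E
```

```text
(no output)
```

View pics/t4.png

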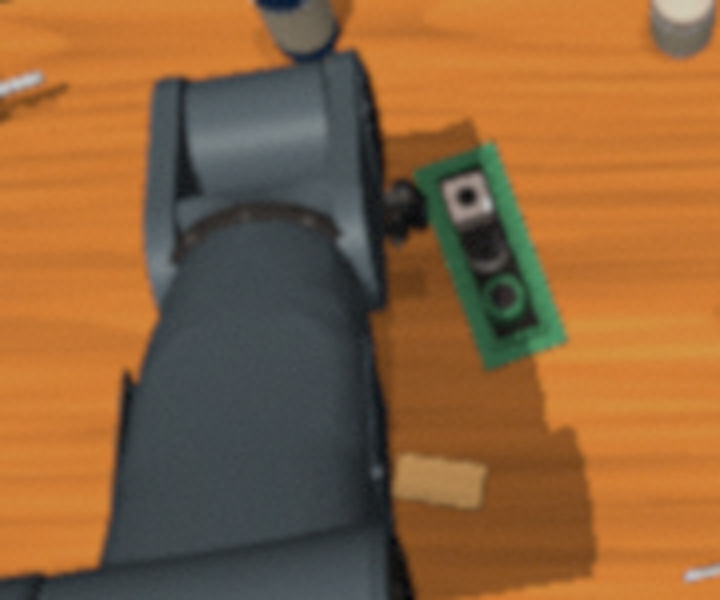

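View pics/s4.png

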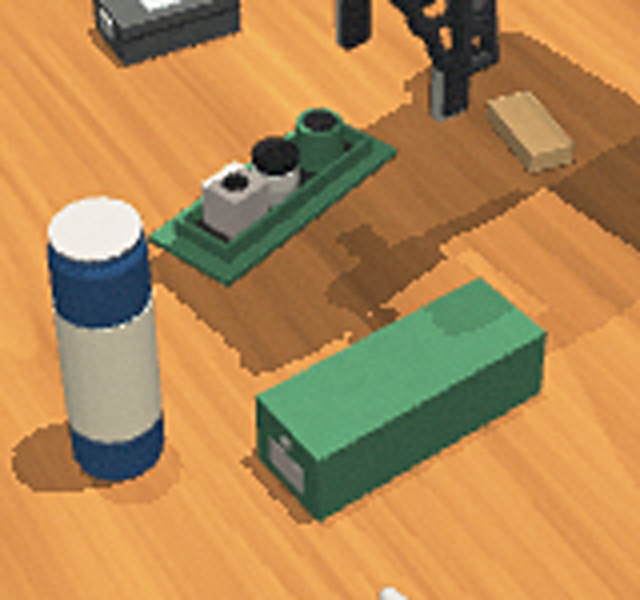

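```bash
python3 - <<'E'
from h import *
c=manip.read_camera("top"); a=np.radians(19.05); A=np.array([[np.cos(a),np.sin(a)],[-np.sin(a),np.cos(a)]])
nw=mask(c,"nowood"); g=mask(c,"green"); 
b=cv2.resize(c["img"],None,fx=4,fy=4,interpolation=cv2.INTER_LINEAR).astype(int)
# tray: rotate bench pts, use right/top/bottom edges
P=ray(c,blob(nw,(271,138,312,207)),.006)[:,:2]*1000@A.T
print("tray along",np.percentile(P[:,0],[0.5,99.5]),"across min",[np.percentile(P[np.abs(P[:,0]-x)<15][:,1],5) for x in (520,550,580,610)])
print("tray ctr top(578.1,18.8):",A@[578.1,18.77], "TCP cup",A@[537.3,4.8],"jar",A@[579.3,18.4],"block",A@[621.7,33.2])
m=((b.min(2)>150)).astype(np.uint8)*255
print("block",rect(ray(c,blob(m,(270,145,295,180)),.04)), A@rect(ray(c,blob(m,(270,145,295,180)),.04))[:2])
m=((b[...,1]-b[...,0]>18)&(b[...,1]>70)).astype(np.uint8)*255
E
```

```text
tray along [462.6729 642.9299] across min [np.float64(-206.30882501708226), np.float64(-206.24897135018935), np.float64(-206.2207017225975), np.float64(-206.30044866366703)]
tray ctr top(578.1,18.8): [ 552.5662 -170.9458] TCP cup [ 509.441  -170.8339] jar [ 553.5798 -171.6872] block [ 598.4883 -171.5368]
block [620.8019  21.133   27.6257   6.8062  14.4823] [ 593.7008 -182.6498]
```

```bash
python3 - <<'E'
from h import *
a=np.radians(19.05); A=np.array([[np.cos(a),np.sin(a)],[-np.sin(a),np.cos(a)]])
def cen(c,m,x0,y0,f):
    n,l,st,ce=cv2.connectedComponentsWithStats(m)
    return [((ce[i]+.5)/f-.5+[x0,y0],st[i]) for i in range(1,n) if st[i,4]>0.5*f*f*4]
for n,box,tw in [("top",(274,150,293,168),130),("top",(284,178,300,193),0),("scene",(299,219,320,242),150),("scene",(322,204,338,220),0)]:
    c=manip.read_camera(n); f=8; x0,y0,x1,y1=box
    b=cv2.resize(c["img"][y0:y1,x0:x1],None,fx=f,fy=f,interpolation=cv2.INTER_LINEAR).astype(int)
    cv2.imwrite(f"pics/z_{n}_{x0}.png",cv2.resize(b[...,::-1].astype(np.uint8),None,fx=3,fy=3))
    m=((b.max(2)<95)&(b[...,1]-b[...,0]<10)).astype(np.uint8)
    for uv,st in cen(c,m,x0,y0,f):
        if st[0]>0 and st[1]>0 and st[0]+st[2]<m.shape[1] and st[1]+st[3]<m.shape[0]:
            P=ray(c,uv,.04)[0]*1000; print(n,box,uv,st,P,A@P[:2])
E
```

```text
top (274, 150, 293, 168) [281.2522 158.6947] [  43   56   37   35 1030] [618.394  33.558  40.   ] [ 595.4802 -170.1194]
top (284, 178, 300, 193) [290.2422 183.619 ] [  32   27   44   43 1413] [535.6603   6.2128  40.    ] [ 508.3522 -168.9633]
scene (299, 219, 320, 242) [308.2876 225.1587] [  53   35   51   36 1381] [620.2935  31.8762  40.    ] [ 596.7267 -172.3291]
scene (322, 204, 338, 220) [329.4125 209.7881] [  33   32   61   37 1658] [537.496    4.1364  40.    ] [ 509.4096 -171.5251]
```

Request:
apply_moves:
  series:
    - [0,0.0245,-0.0378,0,0,0,-0.004]
    - [0,0.0245,-0.0378,0,0,0,0]
    - [0,0.0245,-0.0378,0.02,0,0,0]
    - [0,0,0,0.03,0,0,0]
    - [0,0,0,0,0,0,0]

```text
time: 23.35
ee_pos: [0.6193, 0.237, 0.0872]
ee_rot: [3.137, 0.136, -0.007]
ft_force: [0.1, -1.0, 0.5]
gripper_width: 0.0855
```

```bash
python3 go.py 621.5 238 12 4.7; python3 -c "
from h import *
c=manip.read_camera('scene'); crop(c,300,190,440,320,'pics/g14.png',5)"
```

```text
t 23.35 p [0.6193 0.237  0.0872] yaw 4.96 tilt [-0.0044 -0.0014 -1.    ] F [ 0.1403 -0.9931  0.477 ] w 0.0855 q [ 0.2953  0.7147  1.4381 -0.0001  0.9935  1.7796]
tool shift mm [ 2.5954 -0.8988 75.1995] turn z 0.004514515147753023 rows 2 per row [ 0.0013 -0.0004  0.0376] 0.0022572575738765113
```

View pics/g14.png

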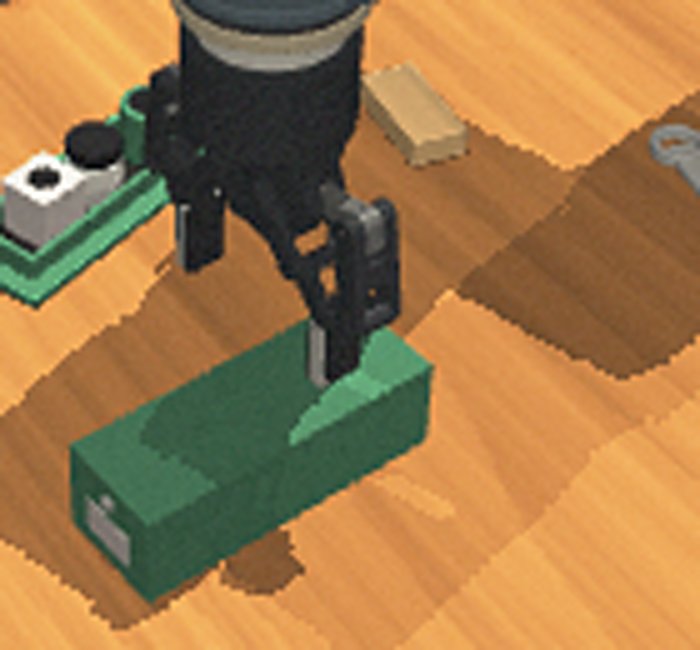

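Request:
apply_moves:
  series:
    - [0,0.002,0.0005,0.02,0,0,0.004]
    - [0,0,0,0.02,0,0,0]
    - [0,0,0,0.02,0,0,0]
    - [0,0,0,0.014,0,0,0]
    - [0,0,0,0,0,0,0]
    - [0,0,0,0,0,0,0]

```text
time: 24.15
ee_pos: [0.6226, 0.2378, 0.0161]
ee_rot: [-3.139, -0.13, -0.001]
ft_force: [0.1, 0.1, 0.1]
gripper_width: 0.0854
```

Request:
apply_moves:
  series:
    - [60,0,0,0,0,0,0]
    - [130,0,0,0,0,0,0]
    - [130,0,0,0,0,0,0]
    - [130,0,0,0,0,0,0]
    - [130,0,0,0,0,0,0]
    - [130,0,0,0,0,0,0]
  newtons: 50

```text
time: 24.9
ee_pos: [0.6227, 0.2379, 0.0165]
ee_rot: [-3.139, -0.13, -0.002]
ft_force: [-0.9, 0.8, 6.8]
gripper_width: 0.0594
```

```bash
python3 go.py 621.5 238 12 4.7; python3 -c "
from h import *
c=manip.read_camera('scene'); crop(c,300,190,440,320,'pics/g15.png',5)"
```

```text
t 24.90 p [0.6227 0.2379 0.0165] yaw 4.75 tilt [ 0.0012  0.0004 -1.    ] F [-0.8937  0.7927  6.7634] w 0.0594 q [0.2951 0.8145 1.4515 0.     0.8743 1.783 ]
tool shift mm [-1.1493 -0.2239  4.5046] turn z 0.0008141685842328452 rows 1 per row [-0.0011 -0.0002  0.0045] 0.0008141685842328452
```

View pics/g15.png

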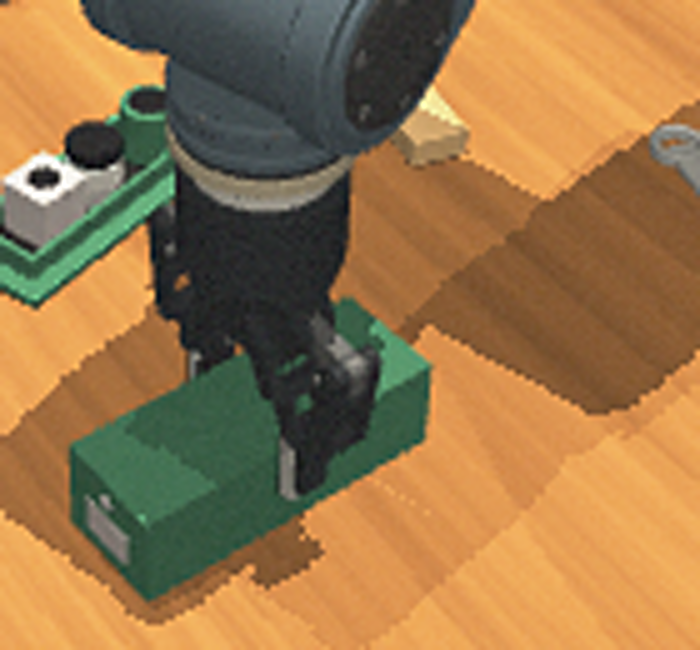

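Request:
apply_moves:
  series:
    - [130,0,0,-0.01,0,0,0]
    - [130,0,0,-0.02,0,0,0]
    - [130,0,0,-0.03,0,0,0]
    - [130,0,0,-0.03,0,0,0]
    - [130,0,0,-0.015,0,0,0]
    - [130,0,0,0,0,0,0]

```text
time: 25.7
ee_pos: [0.6226, 0.2378, 0.1218]
ee_rot: [-3.138, -0.13, -0.003]
ft_force: [0.2, 0.3, -3.3]
gripper_width: 0.0595
```

```bash
python3 go.py 580.4 18.1 120 19.0; python3 -c "
from h import *
c=manip.read_camera('scene'); crop(c,270,120,440,280,'pics/g16.png',4)"
```

```text
t 25.70 p [0.6226 0.2378 0.1218] yaw 4.74 tilt [ 0.0019  0.0006 -1.    ] F [ 0.2309  0.2706 -3.3096] w 0.0595 q [ 0.295   0.6747  1.4151 -0.      1.0498  1.783 ]
tool shift mm [-60.2619 215.4186   1.6027] turn z -0.24881043589099586 rows 5 per row [-0.0121  0.0431  0.0003] -0.049762087178199174
```

View pics/g16.png

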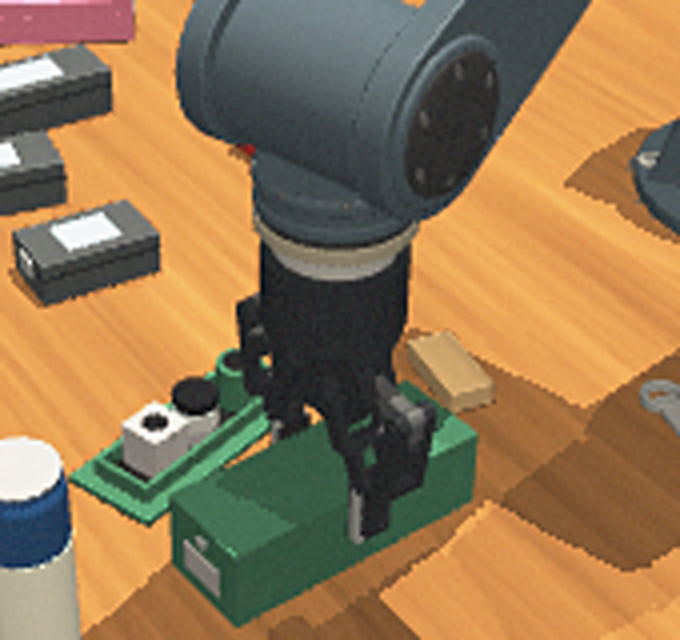

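Request:
apply_moves:
  series:
    - [130,-0.006,0.022,0,0,0,0]
    - [130,-0.011,0.04,0,0,0,0]
    - [130,-0.0123,0.044,0,0,0,0]
    - [130,-0.0123,0.044,0,0,0,0]
    - [130,-0.0113,0.04,0,0,0,0]
    - [130,-0.0075,0.025,0,0,0,-0.083]
    - [130,0,0,0,0,0,-0.083]
    - [130,0,0,0,0,0,-0.083]

```text
time: 26.75
ee_pos: [0.5787, 0.0171, 0.1195]
ee_rot: [-3.098, -0.521, 0.003]
ft_force: [-0.6, 0.3, -3.8]
gripper_width: 0.0593
```

Request:
apply_moves:
  series:
    - [130,0,0,0,0,0,0]
    - [130,0,0,0,0,0,0]

```text
time: 27.0
ee_pos: [0.5794, 0.0181, 0.1201]
ee_rot: [-3.099, -0.516, 0.001]
ft_force: [-0.2, 0.3, -3.6]
gripper_width: 0.0591
```

```bash
python3 go.py 580.4 18.1 70 19.0
```

```text
t 27.00 p [0.5794 0.0181 0.1201] yaw 18.90 tilt [-0.0009 -0.     -1.    ] F [-0.1549  0.3464 -3.5548] w 0.0591 q [-0.0491  0.5376  1.6676 -0.0001  0.9373  1.192 ]
tool shift mm [ 1.0182  0.3474 50.0916] turn z -0.0017949959323268205 rows 1 per row [0.001  0.0003 0.0501] -0.0017949959323268205
```

Request:
apply_moves:
  series:
    - [130,0.001,0.0003,0.02,0,0,-0.002]
    - [130,0,0,0.02,0,0,0]
    - [130,0,0,0.015,0,0,0]
    - [130,0,0,0.01,0,0,0]
    - [130,0,0,0.008,0,0,0]
    - [130,0,0,0,0,0,0]
    - [130,0,0,0,0,0,0]

```text
time: 27.88
ee_pos: [0.5812, 0.0184, 0.0481]
ee_rot: [3.098, 0.522, 0.001]
ft_force: [0.6, -0.2, -2.7]
gripper_width: 0.0594
```

```bash
python3 go.py 580.4 18.1 38 19.0; python3 -c "
from h import *
c=manip.read_camera('scene'); crop(c,240,120,400,270,'pics/g17.png',5)
c=manip.read_camera('top'); crop(c,230,120,350,220,'pics/g18.png',6)"
```

```text
t 27.88 p [0.5812 0.0184 0.0481] yaw 19.12 tilt [ 0.0008 -0.     -1.    ] F [ 0.5664 -0.1513 -2.6573] w 0.0594 q [-0.0484  0.6475  1.6948  0.      0.7985  1.1887]
tool shift mm [-0.8601  0.0491 10.0714] turn z 0.002162584958463042 rows 1 per row [-0.0009  0.      0.0101] 0.002162584958463042
```

View pics/g17.png

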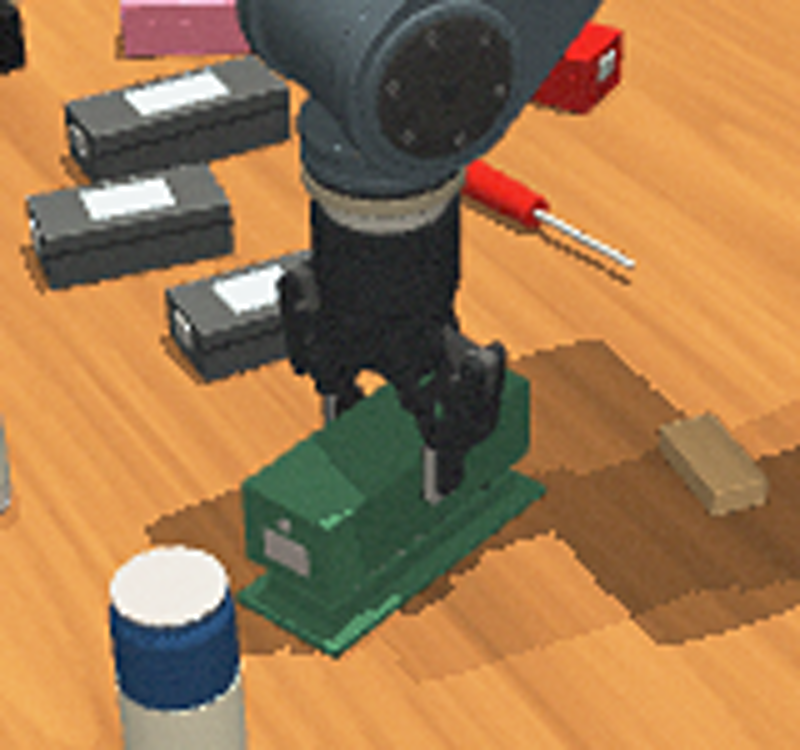

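View pics/g18.png

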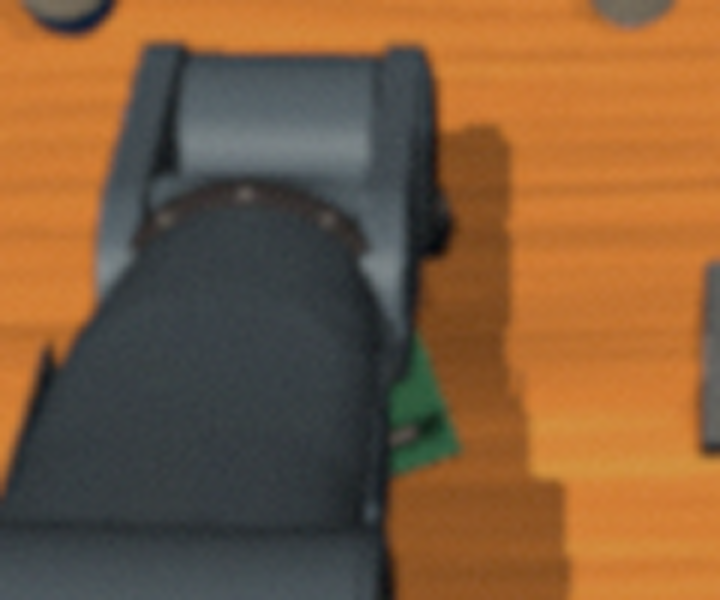

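Request:
apply_moves:
  series:
    - [130,-0.0008,0,0.004,0,0,0.002]
    - [130,0,0,0.004,0,0,0]
    - [130,0,0,0.002,0,0,0]
    - [130,0,0,0.002,0,0,0]
    - [130,0,0,0.002,0,0,0]
    - [130,0,0,0,0,0,0]

```text
time: 28.72
ee_pos: [0.58, 0.0182, 0.0335]
ee_rot: [-3.098, -0.519, 0.0]
ft_force: [-0.2, 0.1, -3.2]
gripper_width: 0.0587
```

```bash
python3 go.py 580.4 18.1 28 19.0
```

```text
t 28.73 p [0.58   0.0182 0.0335] yaw 19.01 tilt [-0.0002  0.     -1.    ] F [-0.2179  0.0725 -3.2169] w 0.0587 q [-0.0489  0.6699  1.7005  0.      0.7713  1.1901]
tool shift mm [0.3104 0.1921 5.4678] turn z 0.00020075090815087416 rows 1 per row [0.0003 0.0002 0.0055] 0.00020075090815087416
```

Request:
apply_moves:
  series:
    - [130,0,0,0.002,0,0,0]
    - [130,0,0,0.002,0,0,0]
    - [130,0,0,0.001,0,0,0]
    - [130,0,0,0,0,0,0]

```text
time: 29.22
ee_pos: [0.5801, 0.0182, 0.0285]
ee_rot: [-3.098, -0.519, 0.0]
ft_force: [0.1, 0.3, -3.4]
gripper_width: 0.0594
```

Request:
apply_moves:
  series:
    - [130,0,0,0.002,0,0,0]
    - [130,0,0,0.002,0,0,0]
    - [130,0,0,0.0005,0,0,0]
    - [130,0,0,0,0,0,0]

```text
time: 29.72
ee_pos: [0.5801, 0.0182, 0.024]
ee_rot: [-3.098, -0.519, 0.0]
ft_force: [-0.2, 0.6, -4.2]
gripper_width: 0.0593
```

Request:
apply_moves:
  series:
    - [130,0,0,0.001,0,0,0]
    - [130,0,0,0.0005,0,0,0]
    - [130,0,0,0.0005,0,0,0]
    - [130,0,0,0,0,0,0]

```text
time: 30.22
ee_pos: [0.5801, 0.0182, 0.0225]
ee_rot: [3.098, 0.519, 0.0]
ft_force: [-4.6, -0.6, 5.7]
gripper_width: 0.0593
```

```bash
python3 go.py 580.4 18.1 28 19.0
```

```text
t 30.23 p [0.5801 0.0182 0.0225] yaw 19.01 tilt [ 0. -0. -1.] F [-4.5757 -0.5924  5.7211] w 0.0593 q [-0.0489  0.688   1.7023 -0.      0.7512  1.1901]
tool shift mm [ 0.2615  0.1613 -5.5022] turn z 0.00019586390526039288 rows 1 per row [ 0.0003  0.0002 -0.0055] 0.00019586390526039288
```

Request:
apply_moves:
  series:
    - [60,0,0,0,0,0,0]
    - [0,0,0,0,0,0,0]
    - [0,0,0,0,0,0,0]
    - [0,0,0,-0.02,0,0,0]
    - [0,0,0,-0.04,0,0,0]
    - [0,0,0,-0.05,0,0,0]
    - [0,0,0,-0.05,0,0,0]
    - [0,-0.02,0.05,0,0,0,0.125]

```text
time: 31.22
ee_pos: [0.5796, -0.0344, 0.1877]
ee_rot: [3.123, 0.327, 0.013]
ft_force: [0.4, -0.5, -0.7]
gripper_width: 0.0855
```

```bash
python3 go.py 482.5 -454 180 -2.3
```

```text
t 31.23 p [ 0.5796 -0.0344  0.1877] yaw 11.95 tilt [ 0.0086 -0.0008 -1.    ] F [ 0.4018 -0.4602 -0.7243] w 0.0855 q [-0.1395  0.4488  1.6206  0.0005  1.0635  1.2226]
tool shift mm [-181.9292  390.4432    7.2403] turn z 0.24863089679350536 rows 8 per row [-0.0227  0.0488  0.0009] 0.03107886209918817
```

Request:
apply_moves:
  series:
    - [0,-0.0227,0.0488,0,0,0,0]
    - [0,-0.0227,0.0488,0,0,0,0]
    - [0,-0.0227,0.0488,0,0,0,0]
    - [0,-0.0227,0.0488,0,0,0,0]
    - [0,-0.0227,0.0488,0,0,0,0]
    - [0,-0.0227,0.0488,0,0,0,0]
    - [0,-0.0227,0.0488,0,0,0,0.125]
    - [0,0,0,0,0,0,0.125]

```text
time: 32.22
ee_pos: [0.4908, -0.4058, 0.1834]
ee_rot: [3.139, -0.08, 0.002]
ft_force: [0.2, 0.7, -0.7]
gripper_width: 0.0857
```

```bash
python3 go.py 482.5 -454 100 -2.3; python3 - <<'E'
from h import *
c=manip.read_camera("top"); crop(c,165,110,345,220,"pics/t5.png",4)
g=mask(c,"green"); nw=mask(c,"nowood"); print("cover",rect(ray(c,blob(g,(260,120,312,207)),.056)),"all",rect(ray(c,blob(nw,(260,120,312,207)),.006)))
c=manip.read_camera("scene"); crop(c,230,110,390,260,"pics/s5.png",5)
E
```

```text
t 32.23 p [ 0.4908 -0.4058  0.1834] yaw -2.92 tilt [ 0.0009 -0.0014 -1.    ] F [ 0.202   0.6546 -0.7283] w 0.0857 q [-0.7638  0.5549  1.4593 -0.0004  1.1257  0.8581]
tool shift mm [-5.9199 48.402  83.4554] turn z -0.010841895388861598 rows 2 per row [-0.003   0.0242  0.0417] -0.005420947694430799
cover [580.6194  19.7998 163.9535  66.2293  18.9375] all [574.656   10.083  215.3634 138.7363  -0.5388]
```

View pics/t5.png

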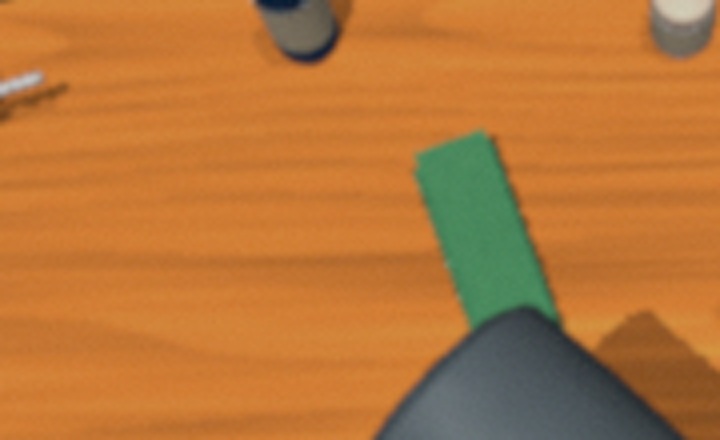

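View pics/s5.png

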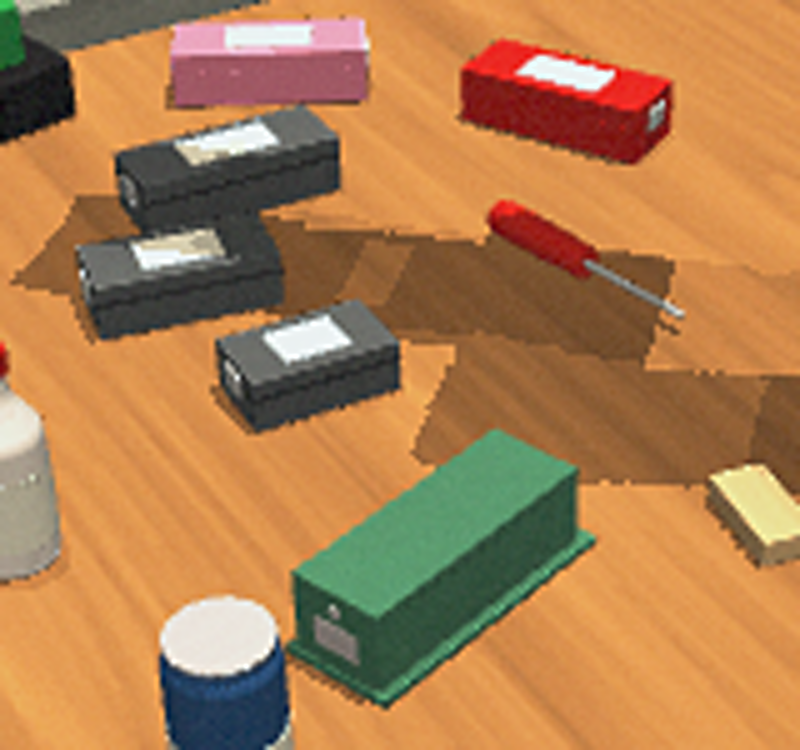

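Request:
apply_moves:
  series:
    - [0,-0.003,0.0242,0.02,0,0,-0.01]
    - [0,-0.003,0.0242,0.03,0,0,0]
    - [0,0,0,0.03,0,0,0]
    - [0,0,0,0.02,0,0,0]
    - [0,0,0,0,0,0,0]
    - [0,0,0,0,0,0,0]

```text
time: 33.08
ee_pos: [0.485, -0.4508, 0.0835]
ee_rot: [3.14, -0.05, 0.002]
ft_force: [0.9, -0.1, 0.7]
gripper_width: 0.0855
```

```bash
python3 go.py 482.5 -454 14 -2.3;  python3 -c "
from h import *
c=manip.read_camera('scene'); crop(c,220,60,360,180,'pics/g19.png',5)"
```

```text
t 33.08 p [ 0.485  -0.4508  0.0835] yaw -1.83 tilt [ 0.0013 -0.0013 -1.    ] F [ 0.8765 -0.0725  0.7306] w 0.0855 q [-0.8192  0.7151  1.448   0.      0.9767  0.7836]
tool shift mm [-2.466   3.1728 69.5505] turn z 0.008142245150238463 rows 2 per row [-0.0012  0.0016  0.0348] 0.004071122575119232
```

View pics/g19.png

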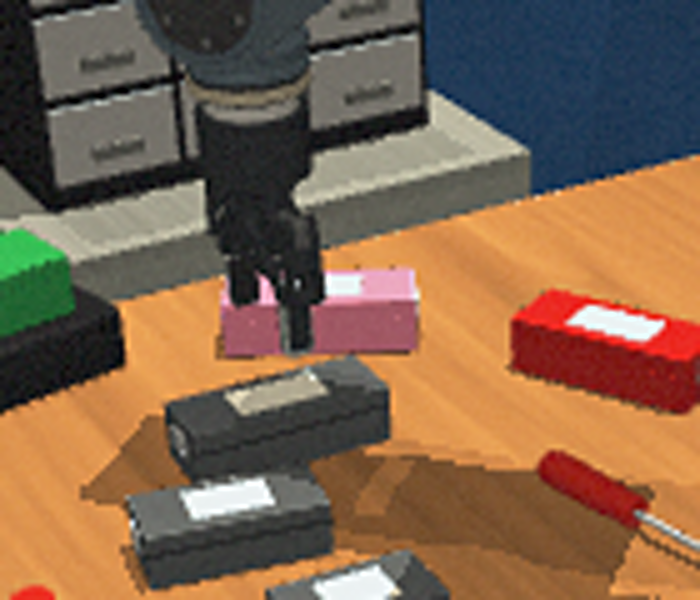

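Request:
apply_moves:
  series:
    - [0,-0.0022,0.003,0.02,0,0,0.007]
    - [0,0,0,0.02,0,0,0]
    - [0,0,0,0.02,0,0,0]
    - [0,0,0,0.01,0,0,0]
    - [0,0,0,0,0,0,0]
    - [0,0,0,0,0,0,0]

```text
time: 33.88
ee_pos: [0.4823, -0.4539, 0.0126]
ee_rot: [3.14, -0.063, 0.001]
ft_force: [-1.1, -1.5, 0.8]
gripper_width: 0.0852
```

```bash
python3 go.py 482.5 -454 14 -2.3;  python3 -c "
from h import *
c=manip.read_camera('scene'); crop(c,220,60,360,180,'pics/g20.png',5)"
```

```text
t 33.88 p [ 0.4823 -0.4539  0.0126] yaw -2.30 tilt [ 0.0006 -0.0006 -1.    ] F [-1.0729 -1.4955  0.7944] w 0.0852 q [-0.8254  0.8142  1.4648  0.      0.8617  0.7855]
tool shift mm [ 0.2286  0.1069 -1.3754] turn z 2.5709329881856952e-05 rows 1 per row [ 0.0002  0.0001 -0.0014] 2.5709329881856952e-05
```

View pics/g20.png

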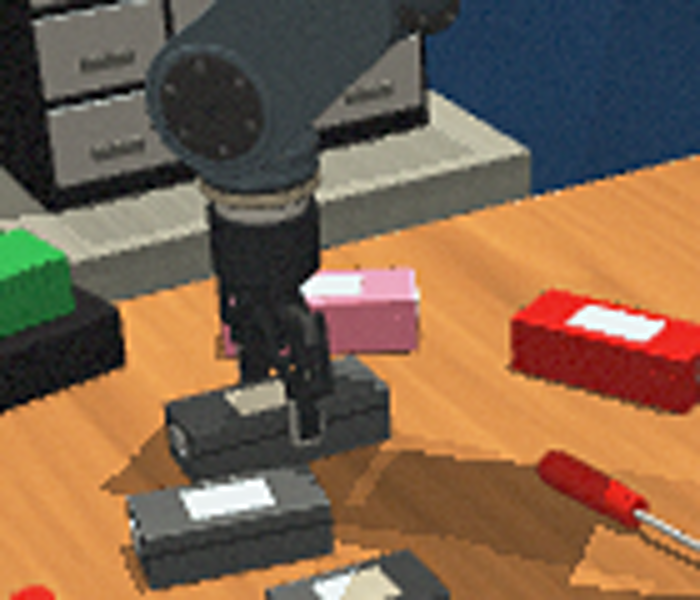

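Request:
apply_moves:
  series:
    - [60,0,0,0,0,0,0]
    - [130,0,0,0,0,0,0]
    - [130,0,0,0,0,0,0]
    - [130,0,0,0,0,0,0]
    - [130,0,0,0,0,0,0]
    - [130,0,0,0,0,0,0]

```text
time: 34.67
ee_pos: [0.4822, -0.4539, 0.0128]
ee_rot: [3.14, -0.063, 0.001]
ft_force: [-0.6, 1.0, 5.6]
gripper_width: 0.0593
```

```bash
python3 go.py 482.5 -454 14 -2.3
```

```text
t 34.67 p [ 0.4822 -0.4539  0.0128] yaw -2.30 tilt [ 0.0007 -0.0008 -1.    ] F [-0.5947  0.9791  5.5808] w 0.0593 q [-0.8254  0.8138  1.4649 -0.      0.8618  0.7856]
tool shift mm [ 0.2639  0.0779 -1.1795] turn z -2.6354822391195967e-05 rows 1 per row [ 0.0003  0.0001 -0.0012] -2.6354822391195967e-05
```

Request:
apply_moves:
  series:
    - [130,0,0,-0.01,0,0,0]
    - [130,0,0,-0.02,0,0,0]
    - [130,0,0,-0.04,0,0,0]
    - [130,0,0,-0.05,0,0,0]
    - [130,0,0,-0.03,0,0,0]
    - [130,0,0,-0.01,0,0,0]
    - [130,0,0,0,0,0,0]

```text
time: 35.55
ee_pos: [0.4819, -0.4535, 0.1722]
ee_rot: [3.141, -0.063, 0.0]
ft_force: [-0.0, 0.7, -3.4]
gripper_width: 0.059
```

```bash
python3 go.py 580 18.2 165 -2.3;  python3 -c "
from h import *
c=manip.read_camera('scene'); crop(c,220,60,360,180,'pics/g21.png',5)"
```

```text
t 35.55 p [ 0.4819 -0.4535  0.1722] yaw -2.30 tilt [ 0.0002 -0.0002 -1.    ] F [-0.0498  0.7187 -3.412 ] w 0.0590 q [-0.8254  0.6113  1.3924  0.      1.1376  0.7856]
tool shift mm [  79.0938 -475.2864    7.1648] turn z -7.2601334598636e-05 rows 9 per row [ 0.0088 -0.0528  0.0008] -8.066814955404e-06
```

View pics/g21.png

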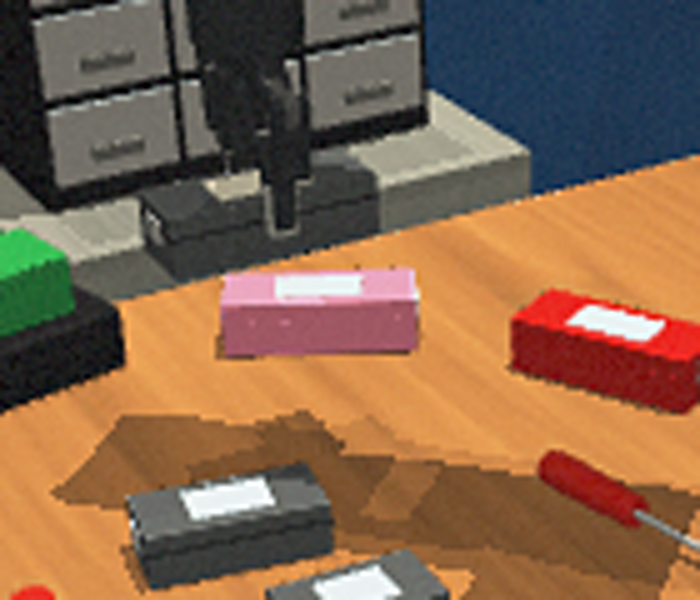

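Request:
apply_moves:
  series:
    - [130,0.004,-0.025,0,0,0,0]
    - [130,0.0075,-0.045,0,0,0,0]
    - [130,0.009,-0.054,0,0,0,0]
    - [130,0.009,-0.054,0,0,0,0]
    - [130,0.009,-0.054,0,0,0,0]
    - [130,0.009,-0.054,0,0,0,0]
    - [130,0.009,-0.054,0,0,0,0]
    - [130,0.009,-0.054,0,0,0,0]

```text
time: 36.6
ee_pos: [0.5627, -0.0607, 0.1706]
ee_rot: [-3.141, 0.063, 0.004]
ft_force: [0.4, -0.7, -2.8]
gripper_width: 0.0591
```

Request:
apply_moves:
  series:
    - [130,0.008,-0.045,0,0,0,0]
    - [130,0.004,-0.025,0,0,0,-0.09]
    - [130,0,0,0,0,0,-0.12]
    - [130,0,0,0,0,0,-0.12]
    - [130,0,0,0,0,0,-0.042]
    - [130,0,0,0,0,0,0]
    - [130,0,0,0,0,0,0]

```text
time: 37.48
ee_pos: [0.5777, 0.0069, 0.1713]
ee_rot: [-3.098, -0.517, 0.002]
ft_force: [-0.1, 0.4, -1.9]
gripper_width: 0.0591
```

```bash
python3 go.py 579.7 18.1 100 19.0
```

```text
t 37.48 p [0.5777 0.0069 0.1713] yaw 18.95 tilt [-0.0013  0.0001 -1.    ] F [-0.0948  0.396  -1.9161] w 0.0591 q [-0.0686  0.4678  1.6357  0.      1.0394  1.1714]
tool shift mm [ 5.6083 -9.9117 71.329 ] turn z -0.0008776144390841884 rows 2 per row [ 0.0028 -0.005   0.0357] -0.0004388072195420942
```

Request:
apply_moves:
  series:
    - [130,0.0028,-0.005,0.02,0,0,-0.001]
    - [130,0.0028,-0.005,0.02,0,0,0]
    - [130,0,0,0.02,0,0,0]
    - [130,0,0,0.01,0,0,0]
    - [130,0,0,0,0,0,0]
    - [130,0,0,0,0,0,0]

```text
time: 38.22
ee_pos: [0.5805, 0.0181, 0.1028]
ee_rot: [3.098, 0.52, 0.002]
ft_force: [-1.0, -0.6, -2.5]
gripper_width: 0.059
```

```bash
python3 go.py 579.7 18.1 70 19.0;  python3 -c "
from h import *
c=manip.read_camera('scene'); crop(c,240,100,400,250,'pics/g22.png',5)"
```

```text
t 38.23 p [0.5805 0.0181 0.1028] yaw 19.06 tilt [ 0.0011 -0.     -1.    ] F [-0.9537 -0.6325 -2.4849] w 0.0590 q [-0.049   0.563   1.6756  0.      0.9019  1.1892]
tool shift mm [-0.8106 -0.2593 32.8113] turn z 0.0009802497261243515 rows 1 per row [-0.0008 -0.0003  0.0328] 0.0009802497261243515
```

View pics/g22.png

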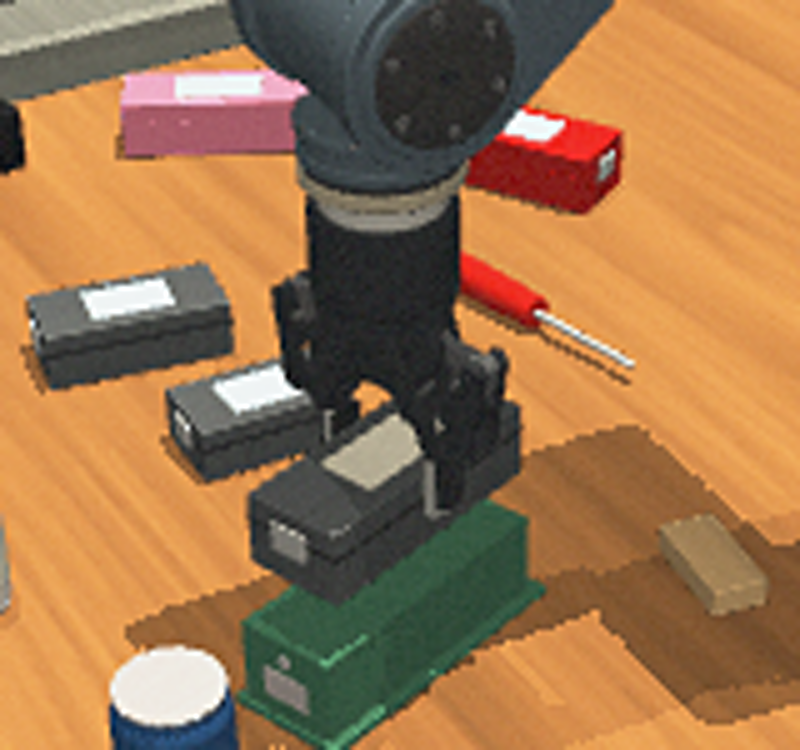

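Request:
apply_moves:
  series:
    - [130,-0.0006,-0.0002,0.012,0,0,0.001]
    - [130,0,0,0.01,0,0,0]
    - [130,0,0,0.006,0,0,0]
    - [130,0,0,0.003,0,0,0]
    - [130,0,0,0.001,0,0,0]
    - [130,0,0,0,0,0,0]

```text
time: 39.02
ee_pos: [0.5796, 0.0182, 0.0702]
ee_rot: [3.098, 0.519, 0.0]
ft_force: [-0.1, -0.3, -1.8]
gripper_width: 0.0589
```

```bash
python3 go.py 579.7 18.1 69 19.0
```

```text
t 39.02 p [0.5796 0.0182 0.0702] yaw 19.01 tilt [ 0.0003 -0.     -1.    ] F [-0.0617 -0.3091 -1.7987] w 0.0589 q [-0.0489  0.6106  1.692   0.      0.8387  1.19  ]
tool shift mm [0.1177 0.1112 1.2314] turn z 0.00019603936339637146 rows 1 per row [0.0001 0.0001 0.0012] 0.00019603936339637146
```

Request:
apply_moves:
  series:
    - [130,0,0,0.0008,0,0,0]
    - [130,0,0,0.0005,0,0,0]
    - [130,0,0,0.0004,0,0,0]
    - [130,0,0,0,0,0,0]

```text
time: 39.52
ee_pos: [0.5795, 0.0182, 0.0688]
ee_rot: [3.098, 0.519, 0.0]
ft_force: [-2.7, 0.6, 5.5]
gripper_width: 0.0593
```

Request:
apply_moves:
  series:
    - [60,0,0,0,0,0,0]
    - [0,0,0,0,0,0,0]
    - [0,0,0,0,0,0,0]
    - [0,0,0,-0.02,0,0,0]
    - [0,0,0,-0.04,0,0,0]
    - [0,0,0,-0.04,0,0,0]
    - [0,-0.008,0.03,-0.01,0,0,0]
    - [0,-0.018,0.05,0,0,0,0]

```text
time: 40.52
ee_pos: [0.5816, -0.066, 0.1797]
ee_rot: [3.097, 0.522, 0.004]
ft_force: [0.6, -0.3, 0.6]
gripper_width: 0.0853
```

Request:
apply_moves:
  series:
    - [0,-0.02,0.053,0,0,0,0]
    - [0,-0.02,0.053,0,0,0,0]
    - [0,-0.02,0.053,0,0,0,0]
    - [0,-0.02,0.053,0,0,0,0.13]
    - [0,0,0.03,0,0,0,0.13]
    - [0,0,0.02,0,0,0,0.13]
    - [0,0,0,0,0,0,0.13]
    - [0,0,0,0,0,0,0]

```text
time: 41.52
ee_pos: [0.5817, -0.3419, 0.1781]
ee_rot: [-3.128, 0.294, 0.0]
ft_force: [-0.1, 0.3, -0.6]
gripper_width: 0.0854
```

```bash
python3 go.py 571.5 -344 80 -10.8;python3 - <<'E'
from h import *
c=manip.read_camera("top"); crop(c,225,110,405,230,"pics/t6.png",4)
lb=mask(c,"label"); gt=mask(c,"greyt");bx=(255,120,317,205); print("long",rect(ray(c,blob(gt,bx),.1)),"lab",rect(ray(c,blob(lb,bx),.1)))
c=manip.read_camera("scene"); crop(c,230,110,390,260,"pics/s6.png",5)
E
```

```text
t 41.52 p [ 0.5817 -0.3419  0.1781] yaw -10.75 tilt [-0.0002  0.0002 -1.    ] F [-0.0748  0.293  -0.6324] w 0.0854 q [-0.6004  0.6291  1.3461  0.0001  1.1667  1.1581]
tool shift mm [-9.5929  3.9788 98.1405] turn z 0.000811944987974944 rows 2 per row [-0.0048  0.002   0.0491] 0.000405972493987472
long [502.7546  21.2547 179.1069  88.4558  88.1232] lab [579.852   19.6451  69.1032  37.9008  19.0496]
```

View pics/t6.png

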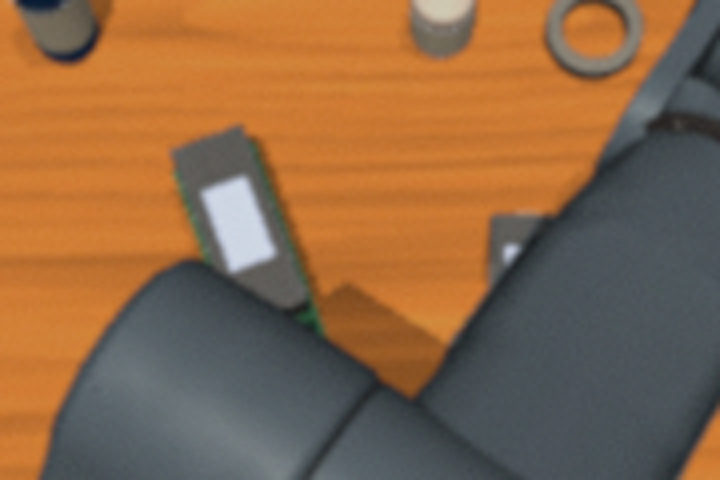

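View pics/s6.png

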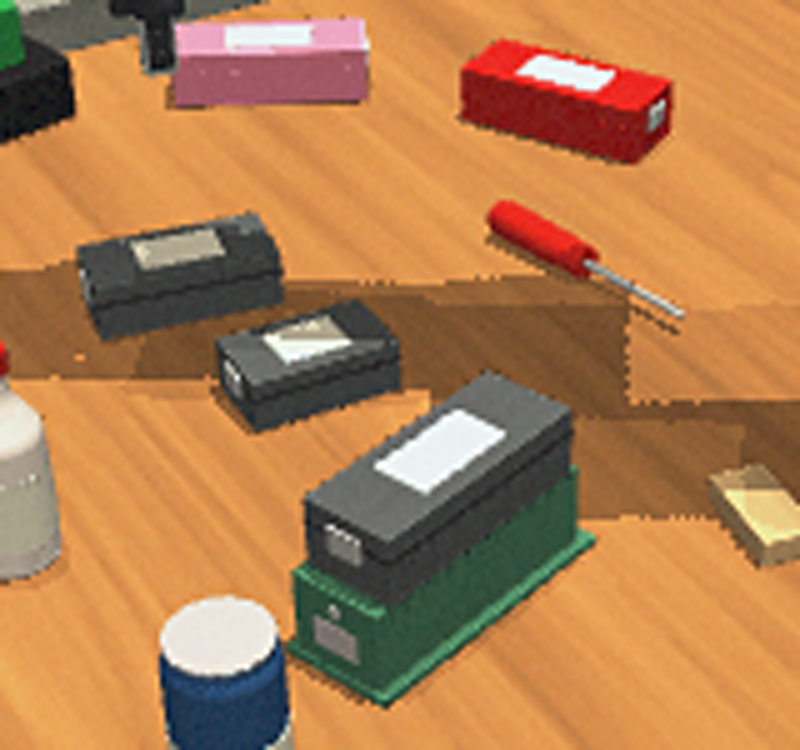

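```bash
python3 - <<'E'
from h import *
c=manip.read_camera("scene"); crop(c,284,180,354,255,"pics/s7.png",8)
E
```

```text
(no output)
```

View pics/s7.png

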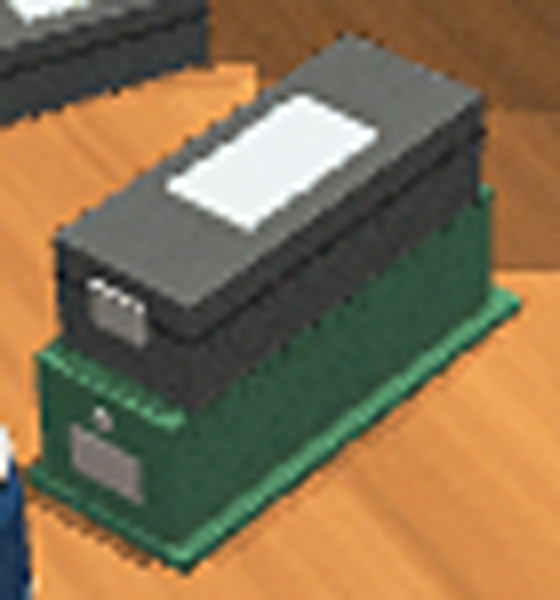

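```bash
python3 - <<'E'
from h import *
a=np.radians(19.0); A=np.array([[np.cos(a),np.sin(a)],[-np.sin(a),np.cos(a)]])
c=manip.read_camera("scene")
px=np.array([(183,424),(492,188),(192,413),(476,200),(38,353),(62,342)],float)
uv=(px+.5)/8-.5+[284,180]
print(ray(c,uv,.056)[:,:2]*1000@A.T)
lp=np.array([(167,186),(250,229),(378,131),(300,95)],float); print("label ctr",A@(ray(c,(lp+.5)/8-.5+[284,180],.1)[:,:2].mean(0)*1000))
tp=np.array([(55,240),(192,307),(484,98),(352,34)],float); print("top corners",ray(c,(tp+.5)/8-.5+[284,180],.1)[:,:2]*1000@A.T)
E
```

```text
[[ 636.329  -142.154 ]
 [ 474.73   -143.4232]
 [ 630.4862 -143.547 ]
 [ 483.7188 -143.4303]
 [ 639.511  -202.8697]
 [ 630.4203 -200.7217]]
label ctr [ 554.7347 -172.6251]
top corners [[ 632.2766 -198.5215]
 [ 630.4934 -141.3831]
 [ 483.6581 -140.6364]
 [ 481.5948 -200.1331]]
```

Request:
apply_moves:
  series:
    - [0,-0.0048,0.002,0.03,0,0,0.001]
    - [0,-0.0048,0.002,0.03,0,0,0]
    - [0,0,0,0.03,0,0,0]
    - [0,0,0,0.02,0,0,0]
    - [0,0,0,0,0,0,0]
    - [0,0,0,0,0,0,0]

```text
time: 42.48
ee_pos: [0.5723, -0.3442, 0.0696]
ee_rot: [3.127, -0.296, 0.002]
ft_force: [0.1, -0.4, 0.3]
gripper_width: 0.0856
```

```bash
python3 go.py 571.5 -344 12 -10.8;  python3 -c "
from h import *
c=manip.read_camera('scene'); crop(c,220,80,360,200,'pics/g23.png',5)"
```

```text
t 42.48 p [ 0.5723 -0.3442  0.0696] yaw -10.82 tilt [ 0.0014 -0.001  -1.    ] F [ 0.0676 -0.3551  0.3277] w 0.0856 q [-0.6112  0.7424  1.4357  0.      0.9618  1.1483]
tool shift mm [-0.8774 -0.1188 57.588 ] turn z -0.000274509337481981 rows 2 per row [-0.0004 -0.0001  0.0288] -0.0001372546687409905
```

View pics/g23.png

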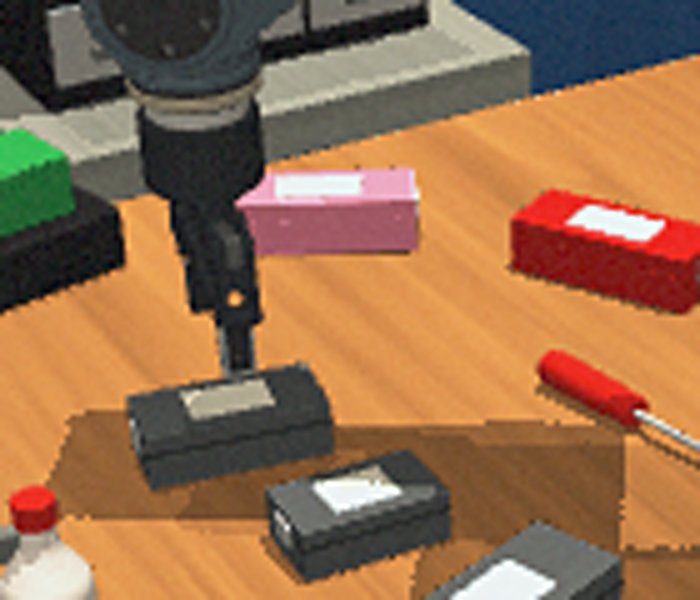

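Request:
apply_moves:
  series:
    - [0,-0.0005,0,0.02,0,0,0]
    - [0,0,0,0.02,0,0,0]
    - [0,0,0,0.015,0,0,0]
    - [0,0,0,0.001,0,0,0]
    - [0,0,0,0,0,0,0]

```text
time: 43.15
ee_pos: [0.5713, -0.344, 0.0125]
ee_rot: [3.127, -0.297, 0.0]
ft_force: [0.1, -0.4, -0.6]
gripper_width: 0.0856
```

Request:
apply_moves:
  series:
    - [60,0,0,0,0,0,0]
    - [130,0,0,0,0,0,0]
    - [130,0,0,0,0,0,0]
    - [130,0,0,0,0,0,0]
    - [130,0,0,0,0,0,0]
    - [130,0,0,0,0,0,0]

```text
time: 43.9
ee_pos: [0.5715, -0.3441, 0.0133]
ee_rot: [3.127, -0.297, 0.002]
ft_force: [-0.7, 0.4, 5.9]
gripper_width: 0.0589
```

```bash
python3 go.py 571.5 -344 12 -10.8
```

```text
t 43.90 p [ 0.5715 -0.3441  0.0133] yaw -10.84 tilt [ 0.0011 -0.0008 -1.    ] F [-0.7314  0.3667  5.9127] w 0.0589 q [-0.6117  0.82    1.45   -0.      0.8702  1.1482]
tool shift mm [-0.0639 -0.0979  1.3423] turn z -0.0006386640790043973 rows 1 per row [-0.0001 -0.0001  0.0013] -0.0006386640790043973
```

Request:
apply_moves:
  series:
    - [130,0,0,-0.01,0,0,0]
    - [130,0,0,-0.02,0,0,0]
    - [130,0,0,-0.04,0,0,0]
    - [130,0,0,-0.05,0,0,0]
    - [130,0,0,-0.04,0,0,0]
    - [130,0,0,-0.03,0,0,0]
    - [130,0,0,-0.01,0,0,0]
    - [130,0,0,0,0,0,0]

```text
time: 44.9
ee_pos: [0.571, -0.3437, 0.2126]
ee_rot: [3.127, -0.297, 0.001]
ft_force: [0.1, -0.2, -3.8]
gripper_width: 0.0594
```

```bash
python3 go.py 579.5 18.2 210 -10.8;  python3 -c "
from h import *
c=manip.read_camera('scene'); crop(c,220,60,380,200,'pics/g24.png',5)"
```

```text
t 44.90 p [ 0.571  -0.3437  0.2126] yaw -10.84 tilt [ 0.0003 -0.0002 -1.    ] F [ 0.0714 -0.1923 -3.8101] w 0.0594 q [-0.6117  0.5812  1.34    0.      1.2201  1.1483]
tool shift mm [ -59.7435 -357.0678    2.5182] turn z -0.0007113469499674026 rows 7 per row [-0.0085 -0.051   0.0004] -0.00010162099285248608
```

View pics/g24.png

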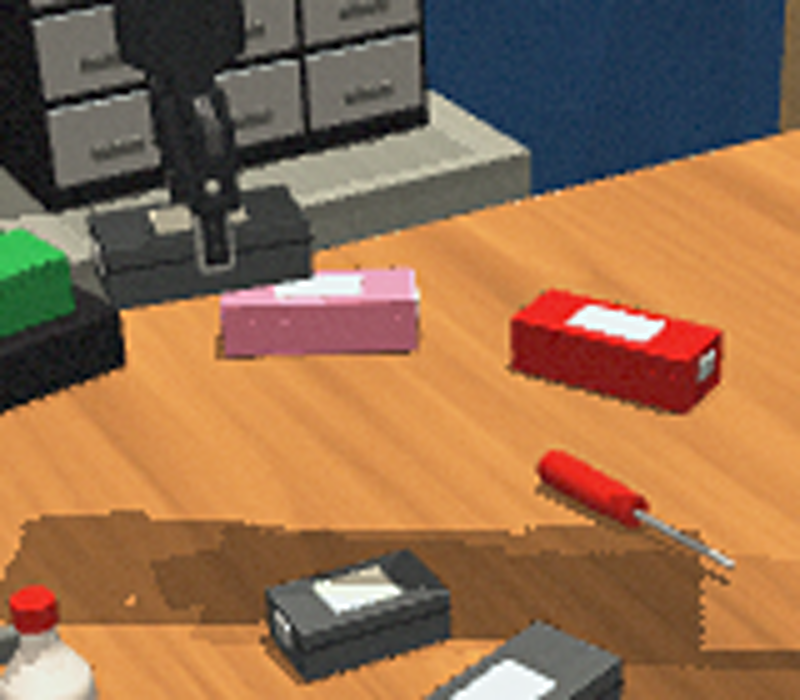

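Request:
apply_moves:
  series:
    - [130,-0.004,-0.025,0,0,0,0]
    - [130,-0.0075,-0.045,0,0,0,0]
    - [130,-0.009,-0.053,0,0,0,0]
    - [130,-0.009,-0.053,0,0,0,0]
    - [130,-0.009,-0.053,0,0,0,0]
    - [130,-0.009,-0.053,0,0,0,0]
    - [130,-0.0075,-0.045,0,0,0,0]
    - [130,-0.0047,-0.03,0,0,0,-0.06]

```text
time: 45.95
ee_pos: [0.5784, 0.0211, 0.2114]
ee_rot: [-3.135, 0.198, 0.003]
ft_force: [-0.5, -0.9, -3.3]
gripper_width: 0.0592
```

Request:
apply_moves:
  series:
    - [130,0,0,0,0,0,-0.12]
    - [130,0,0,0,0,0,-0.12]
    - [130,0,0,0,0,0,-0.12]
    - [130,0,0,0,0,0,-0.08]
    - [130,0,0,0,0,0,-0.021]
    - [130,0,0,0,0,0,0]
    - [130,0,0,0,0,0,0]

```text
time: 46.82
ee_pos: [0.5794, 0.0183, 0.2122]
ee_rot: [-3.099, -0.517, 0.001]
ft_force: [-0.5, -0.3, -2.3]
gripper_width: 0.0589
```

```bash
python3 go.py 579.6 18.2 150 19.0
```

```text
t 46.83 p [0.5794 0.0183 0.2122] yaw 18.96 tilt [-0.0004  0.0001 -1.    ] F [-0.4755 -0.2859 -2.303 ] w 0.0589 q [-0.0488  0.4243  1.5928  0.0001  1.1249  1.1911]
tool shift mm [ 0.1545  0.1181 62.1941] turn z -0.0007738318194186907 rows 2 per row [0.0001 0.0001 0.0311] -0.00038691590970934533
```

Request:
apply_moves:
  series:
    - [130,0,0,0.02,0,0,-0.001]
    - [130,0,0,0.02,0,0,0]
    - [130,0,0,0.02,0,0,0]
    - [130,0,0,0.015,0,0,0]
    - [130,0,0,0.01,0,0,0]
    - [130,0,0,0,0,0,0]
    - [130,0,0,0,0,0,0]

```text
time: 47.7
ee_pos: [0.58, 0.018, 0.128]
ee_rot: [3.098, 0.52, 0.002]
ft_force: [0.8, -0.3, -2.9]
gripper_width: 0.0593
```

```bash
python3 go.py 579.6 18.2 115 19.0;  python3 -c "
from h import *
c=manip.read_camera('scene'); crop(c,260,90,400,240,'pics/g25.png',5)"
```

```text
t 47.70 p [0.58  0.018 0.128] yaw 19.06 tilt [ 0.001  -0.0001 -1.    ] F [ 0.7617 -0.2901 -2.9036] w 0.0593 q [-0.0492  0.5269  1.6624 -0.      0.9513  1.189 ]
tool shift mm [-0.3324 -0.3115 13.0058] turn z 0.0010531053971284882 rows 1 per row [-0.0003 -0.0003  0.013 ] 0.0010531053971284882
```

View pics/g25.png

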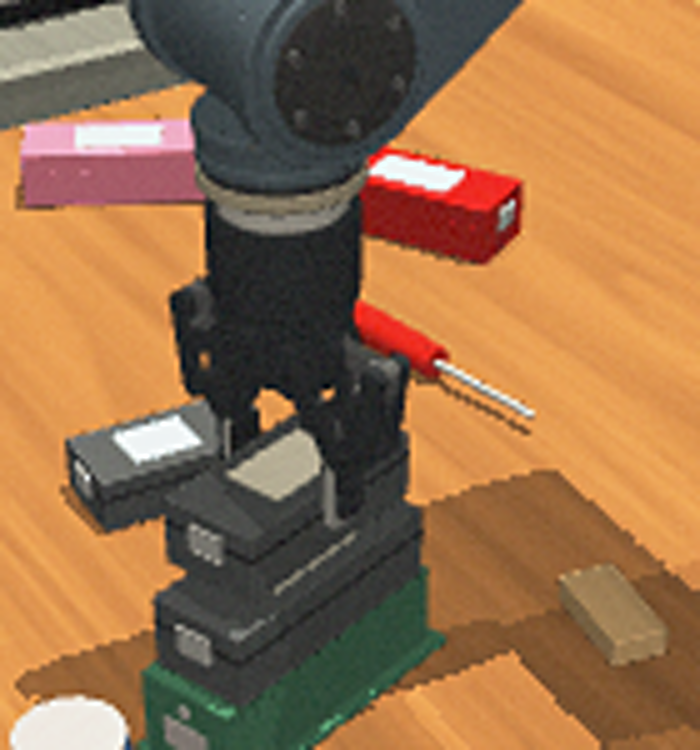

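Request:
apply_moves:
  series:
    - [130,0,0,0.006,0,0,0.001]
    - [130,0,0,0.004,0,0,0]
    - [130,0,0,0.002,0,0,0]
    - [130,0,0,0.001,0,0,0]
    - [130,0,0,0.0008,0,0,0]
    - [130,0,0,0.0005,0,0,0]
    - [130,0,0,0,0,0,0]

```text
time: 48.62
ee_pos: [0.5797, 0.018, 0.1133]
ee_rot: [3.098, 0.519, 0.0]
ft_force: [-1.0, -0.8, -0.1]
gripper_width: 0.0593
```

```bash
python3 go.py 579.6 18.2 113 19.0
```

```text
t 48.62 p [0.5797 0.018  0.1133] yaw 19.01 tilt [ 0.0002 -0.     -1.    ] F [-0.9714 -0.7826 -0.1203] w 0.0593 q [-0.0491  0.5471  1.6716 -0.      0.9227  1.1899]
tool shift mm [-0.0058 -0.1722  0.3008] turn z 0.00016952525608886012 rows 1 per row [-0.     -0.0002  0.0003] 0.00016952525608886012
```

Request:
apply_moves:
  series:
    - [130,0,0,0.0005,0,0,0]
    - [130,0,0,0,0,0,0]
    - [60,0,0,0,0,0,0]
    - [0,0,0,0,0,0,0]
    - [0,0,0,0,0,0,0]
    - [0,0,0,-0.02,0,0,0]
    - [0,0,0,-0.03,0,0,0]
    - [0,0,0,-0.04,0,0,0]

```text
time: 49.62
ee_pos: [0.5792, 0.0181, 0.2029]
ee_rot: [-3.098, -0.519, 0.002]
ft_force: [0.7, -0.7, 0.2]
gripper_width: 0.0855
```

Request:
apply_moves:
  series:
    - [0,-0.01,0.03,0,0,0,0]
    - [0,-0.02,0.05,0,0,0,0]
    - [0,-0.02,0.05,0,0,0,0]
    - [0,-0.02,0.05,0,0,0,0.125]
    - [0,-0.01,0.02,0,0,0,0.125]
    - [0,0,0.01,0,0,0,0.125]
    - [0,0,0,0,0,0,0]

```text
time: 50.5
ee_pos: [0.5671, -0.2071, 0.2024]
ee_rot: [-3.141, 0.068, 0.0]
ft_force: [0.5, 0.5, -0.6]
gripper_width: 0.0853
```

```bash
python3 go.py 547.8 -205.2 60 -2.5; python3 - <<'E'
from h import *
c=manip.read_camera("top"); crop(c,225,110,405,230,"pics/t7.png",4)
a=np.radians(19.0); A=np.array([[np.cos(a),np.sin(a)],[-np.sin(a),np.cos(a)]])
lb=mask(c,"label"); r=rect(ray(c,blob(lb,(255,120,317,205)),.14)); print("mid lab",r,A@r[:2])
c=manip.read_camera("scene"); crop(c,270,130,370,250,"pics/s8.png",5)
lb=mask(c,"label"); r=rect(ray(c,blob(lb,(300,165,345,205)),.14)); print("mid lab scene",r,A@r[:2])
E
```

```text
t 50.50 p [ 0.5671 -0.2071  0.2024] yaw -2.48 tilt [-0.0001  0.     -1.    ] F [ 0.4554  0.5107 -0.5839] w 0.0853 q [-0.4272  0.4771  1.5362  0.      1.1284  1.1869]
tool shift mm [-19.3788  -1.0484 142.4455] turn z 0.0002726541049626951 rows 3 per row [-0.0065 -0.0003  0.0475] 9.08847016542317e-05
mid lab [579.605   19.2553  58.2789  37.7988  18.8335] [ 554.2962 -170.4947]
mid lab scene [581.0385  17.3714  59.7521  39.5989  19.4535] [ 555.0383 -172.7426]
```

View pics/t7.png

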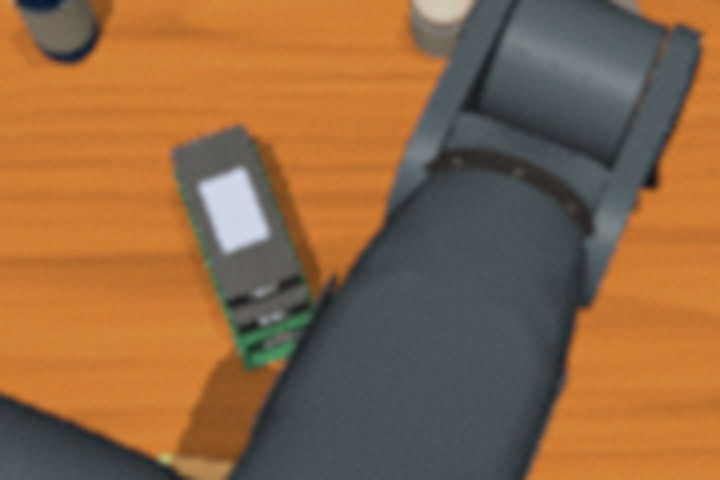

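View pics/s8.png

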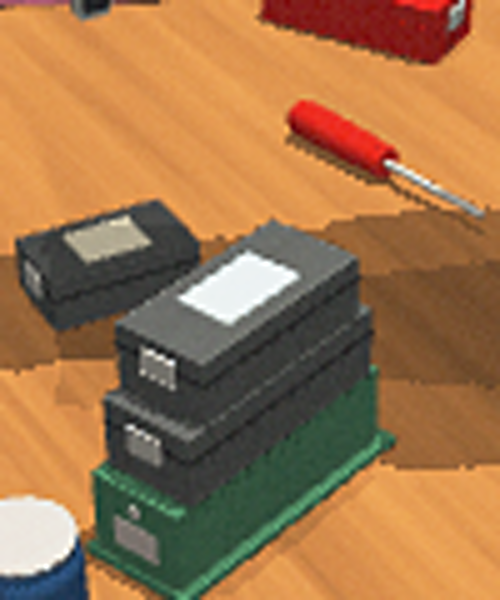

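Request:
apply_moves:
  series:
    - [0,-0.0065,-0.0003,0.04,0,0,0]
    - [0,-0.0065,-0.0003,0.045,0,0,0]
    - [0,-0.0065,-0.0003,0.04,0,0,0]
    - [0,0,0,0.015,0,0,0]
    - [0,0,0,0,0,0,0]
    - [0,0,0,0,0,0,0]

```text
time: 51.35
ee_pos: [0.5489, -0.205, 0.0642]
ee_rot: [3.14, -0.067, 0.004]
ft_force: [0.4, -0.2, 0.7]
gripper_width: 0.0855
```

```bash
python3 go.py 547.8 -205.2 11 -2.5;  python3 -c "
from h import *
c=manip.read_camera('scene'); crop(c,230,110,370,230,'pics/g26.png',5)"
```

```text
t 51.35 p [ 0.5489 -0.205   0.0642] yaw -2.43 tilt [ 0.0023 -0.0011 -1.    ] F [ 0.3691 -0.1527  0.6685] w 0.0855 q [-0.4369  0.6278  1.6788  0.      0.8324  1.1763]
tool shift mm [-1.2369  0.1467 53.1777] turn z 0.001177309342532369 rows 1 per row [-0.0012  0.0001  0.0532] 0.001177309342532369
```

View pics/g26.png

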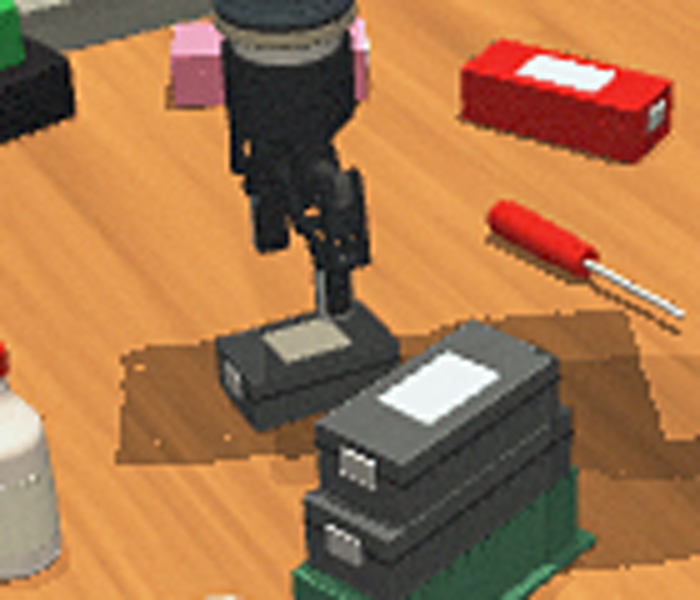

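Request:
apply_moves:
  series:
    - [0,-0.001,0,0.02,0,0,0.001]
    - [0,0,0,0.018,0,0,0]
    - [0,0,0,0.012,0,0,0]
    - [0,0,0,0.002,0,0,0]
    - [0,0,0,0,0,0,0]

```text
time: 52.02
ee_pos: [0.547, -0.2049, 0.0108]
ee_rot: [3.141, -0.069, 0.001]
ft_force: [0.3, 0.5, -0.6]
gripper_width: 0.0854
```

Request:
apply_moves:
  series:
    - [60,0,0,0,0,0,0]
    - [130,0,0,0,0,0,0]
    - [130,0,0,0,0,0,0]
    - [130,0,0,0,0,0,0]
    - [130,0,0,0,0,0,0]
    - [130,0,0,0,0,0,0]

```text
time: 52.78
ee_pos: [0.5471, -0.2049, 0.0113]
ee_rot: [3.141, -0.07, 0.001]
ft_force: [-1.4, 0.3, 5.5]
gripper_width: 0.0592
```

```bash
python3 go.py 547.8 -205.2 11 -2.5
```

```text
t 52.77 p [ 0.5471 -0.2049  0.0113] yaw -2.54 tilt [ 0.0009 -0.0003 -1.    ] F [-1.4451  0.3011  5.5205] w 0.0592 q [-0.438   0.7113  1.6936  0.0001  0.7357  1.177 ]
tool shift mm [0.6729 0.3153 0.3302] turn z -0.0006659347187272051 rows 1 per row [0.0007 0.0003 0.0003] -0.0006659347187272051
```

Request:
apply_moves:
  series:
    - [130,0,0,-0.01,0,0,0]
    - [130,0,0,-0.03,0,0,0]
    - [130,0,0,-0.05,0,0,0]
    - [130,0,0,-0.05,0,0,0]
    - [130,0,0,-0.05,0,0,0]
    - [130,0,0,-0.04,0,0,0]
    - [130,0,0,-0.01,0,0,0]
    - [130,0,0,0,0,0,0]

```text
time: 53.78
ee_pos: [0.5464, -0.2046, 0.25]
ee_rot: [-3.141, 0.069, 0.001]
ft_force: [0.8, 0.6, -3.0]
gripper_width: 0.0594
```

```bash
python3 go.py 579.6 18.2 250 -2.5;  python3 -c "
from h import *
c=manip.read_camera('scene'); crop(c,230,60,390,220,'pics/g27.png',4)"
```

```text
t 53.77 p [ 0.5464 -0.2046  0.25  ] yaw -2.53 tilt [-0.0005  0.0002 -1.    ] F [ 0.7616  0.5861 -3.023 ] w 0.0594 q [-0.4381  0.394   1.5403 -0.      1.2078  1.177 ]
tool shift mm [  23.267  -224.0698    0.0562] turn z -0.0005941786651082133 rows 5 per row [ 0.0047 -0.0448  0.    ] -0.00011883573302164266
```

View pics/g27.png

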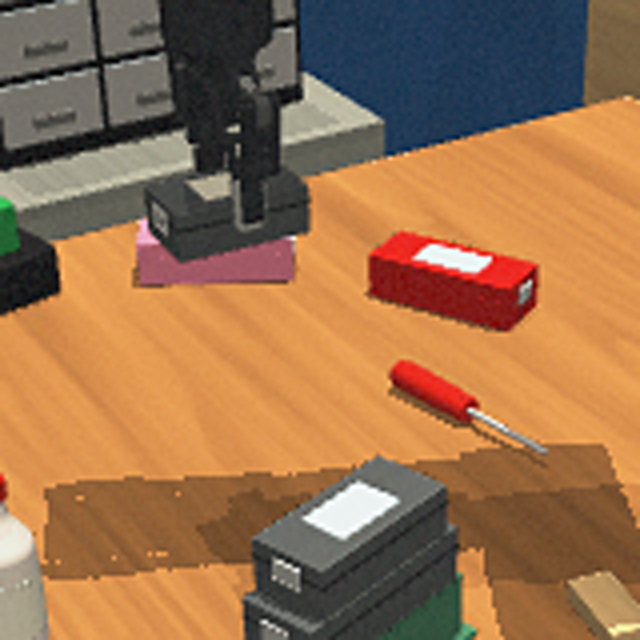

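Request:
apply_moves:
  series:
    - [130,0.002,-0.022,0,0,0,0]
    - [130,0.0045,-0.043,0,0,0,0]
    - [130,0.0048,-0.045,0,0,0,0]
    - [130,0.0048,-0.045,0,0,0,0]
    - [130,0.0045,-0.043,0,0,0,0]
    - [130,0.002,-0.026,0,0,0,-0.075]
    - [130,0,0,0,0,0,-0.12]
    - [130,0,0,0,0,0,-0.12]

```text
time: 54.82
ee_pos: [0.5785, 0.0196, 0.2491]
ee_rot: [-3.111, -0.432, 0.004]
ft_force: [-1.5, 1.0, -1.9]
gripper_width: 0.059
```

Request:
apply_moves:
  series:
    - [130,0,0,0,0,0,-0.06]
    - [130,0,0,0,0,0,0]
    - [130,0,0,0,0,0,0]

```text
time: 55.2
ee_pos: [0.5789, 0.0185, 0.2499]
ee_rot: [-3.099, -0.516, 0.002]
ft_force: [0.2, 0.0, -2.3]
gripper_width: 0.0594
```

```bash
python3 go.py 578.9 18.0 190 19.0
```

```text
t 55.20 p [0.5789 0.0185 0.2499] yaw 18.89 tilt [-0.0011  0.0002 -1.    ] F [ 0.198   0.01   -2.3321] w 0.0594 q [-0.0484  0.3865  1.5517  0.0001  1.2046  1.1926]
tool shift mm [-0.1338  0.5233 59.9304] turn z -0.0018692647491275595 rows 2 per row [-0.0001  0.0003  0.03  ] -0.0009346323745637798
```

Request:
apply_moves:
  series:
    - [130,0,0.0004,0.02,0,0,-0.002]
    - [130,0,0,0.025,0,0,0]
    - [130,0,0,0.02,0,0,0]
    - [130,0,0,0.015,0,0,0]
    - [130,0,0,0.008,0,0,0]
    - [130,0,0,0,0,0,0]
    - [130,0,0,0,0,0,0]

```text
time: 56.08
ee_pos: [0.5798, 0.0177, 0.1633]
ee_rot: [3.098, 0.52, 0.002]
ft_force: [-0.6, 0.3, -1.3]
gripper_width: 0.0589
```

```bash
python3 go.py 578.9 18.0 151 19.0
```

```text
t 56.08 p [0.5798 0.0177 0.1633] yaw 19.06 tilt [ 0.0011 -0.     -1.    ] F [-0.5527  0.3229 -1.2745] w 0.0589 q [-0.0498  0.4805  1.6378  0.      1.0222  1.1883]
tool shift mm [-0.7108 -0.6049 12.2767] turn z 0.0011050121150238347 rows 1 per row [-0.0007 -0.0006  0.0123] 0.0011050121150238347
```

Request:
apply_moves:
  series:
    - [130,-0.0006,-0.0004,0.005,0,0,0.001]
    - [130,0,0,0.004,0,0,0]
    - [130,0,0,0.0015,0,0,0]
    - [130,0,0,0.001,0,0,0]
    - [130,0,0,0.0005,0,0,0]
    - [130,0,0,0,0,0,0]

```text
time: 56.82
ee_pos: [0.5787, 0.0178, 0.1513]
ee_rot: [3.098, 0.519, 0.0]
ft_force: [-4.1, 0.3, 6.1]
gripper_width: 0.0587
```

```bash
python3 go.py 578.9 18.0 151 19.0
```

```text
t 56.83 p [0.5787 0.0178 0.1513] yaw 19.01 tilt [ 0.0001 -0.0001 -1.    ] F [-4.0833  0.2546  6.0835] w 0.0587 q [-0.0496  0.4942  1.6493 -0.0001  0.998   1.1894]
tool shift mm [ 0.2889 -0.0832  0.3287] turn z 0.00022159905745971497 rows 1 per row [ 0.0003 -0.0001  0.0003] 0.00022159905745971497
```

Request:
apply_moves:
  series:
    - [130,0,0,-0.0003,0,0,0]
    - [60,0,0,0,0,0,0]
    - [0,0,0,0,0,0,0]
    - [0,0,0,0,0,0,0]
    - [0,0,0,-0.02,0,0,0]
    - [0,0,0,-0.03,0,0,0]
    - [0,0,0,-0.04,0,0,0]
    - [0,0,0,0,0,0,0]

```text
time: 57.82
ee_pos: [0.58, 0.0178, 0.2439]
ee_rot: [3.097, 0.519, 0.008]
ft_force: [-0.4, 0.2, 0.4]
gripper_width: 0.0856
```

Request:
apply_moves:
  series:
    - [0,-0.025,0.025,0,0,0,0]
    - [0,-0.04,0.04,0,0,0,0]
    - [0,-0.04,0.04,0,0,0,0]
    - [0,-0.04,0.04,0,0,0,0]
    - [0,-0.04,0.04,0,0,0,0]
    - [0,-0.025,0.05,0,0,0,0]
    - [0,-0.02,0.05,0,0,0,0]
    - [0,0,0.05,0,0,0,0]

```text
time: 58.82
ee_pos: [0.4694, -0.3758, 0.2402]
ee_rot: [-3.098, -0.516, 0.001]
ft_force: [1.0, 0.4, 0.5]
gripper_width: 0.0853
```

Request:
apply_moves:
  series:
    - [0,-0.02,0.05,0,0,0,0]
    - [0,-0.02,0.05,0,0,0,0]
    - [0,-0.02,0.05,0,0,0,0]
    - [0,0,0,0,0,0,0]
    - [0,0,0,0,0,0,0]

```text
time: 59.45
ee_pos: [0.4624, -0.5346, 0.2397]
ee_rot: [-3.097, -0.518, 0.001]
ft_force: [-0.4, 1.0, -0.3]
gripper_width: 0.0855
```

```bash
python3 go.py; python3 - <<'E'
from h import *
c=manip.read_camera("top"); cv2.imwrite("pics/t8.png",c["img"][:,:,::-1])
a=np.radians(19.0); A=np.array([[np.cos(a),np.sin(a)],[-np.sin(a),np.cos(a)]])
lb=mask(c,"label"); r=rect(ray(c,blob(lb,(255,120,317,195)),.176)); print("short lab",r,A@r[:2])
c=manip.read_camera("scene"); crop(c,220,100,380,260,"pics/s9.png",5)
lb=mask(c,"label"); r=rect(ray(c,blob(lb,(300,140,345,185)),.176)); print("short lab scene",r,A@r[:2])
E
```

```text
t 59.45 p [ 0.4624 -0.5346  0.2397] yaw 19.01 tilt [-0.0009  0.0015 -1.    ] F [-0.4443  0.9707 -0.3479] w 0.0855 q [-0.9236  0.6391  1.1755  0.0002  1.3287  0.3154]
short lab [579.0493  19.1341  46.9196  37.9306  18.8283] [ 553.7313 -170.4284]
short lab scene [580.5364  16.7924  48.648   38.894   19.3647] [ 554.375  -173.1266]
```

View pics/t8.png

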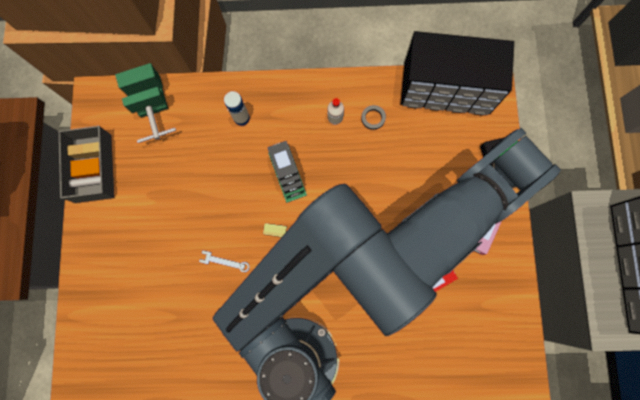

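View pics/s9.png

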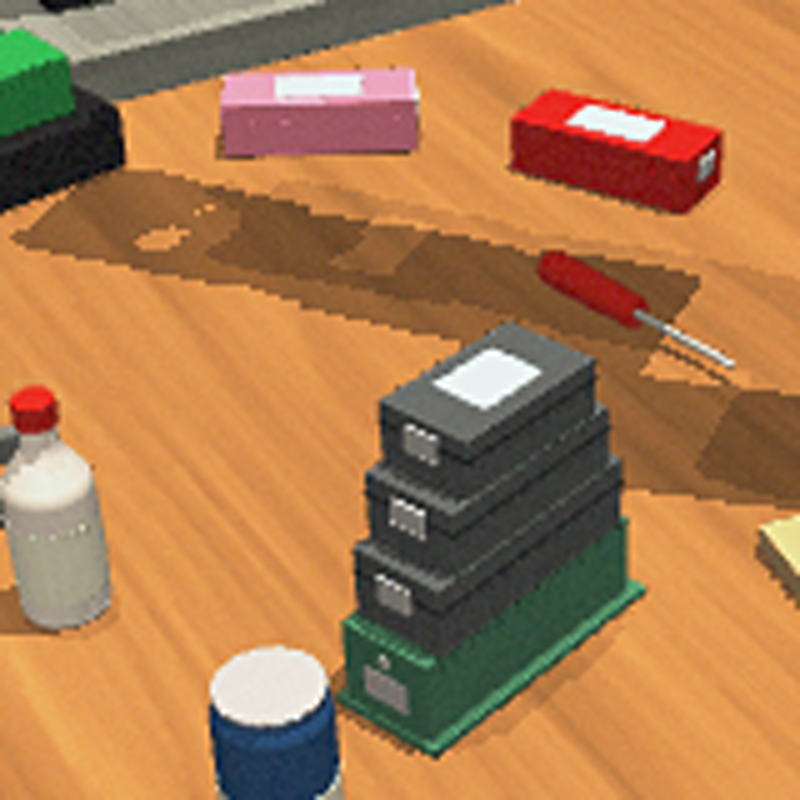

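```bash
python3 -c "
from h import *
s=manip.observe(); print(s['time'],s['dq'],s['ft_force']); print(manip.hand_in())"
```

```text
59.55 [ 0.0028 -0.006  -0.0031 -0.0011  0.0024  0.0002] [ 1.0286 -0.2229  0.5629]
the job is handed in; nothing more can be done
None
```

The job is done and handed in at about 60 s. The cup, jar and block stand upright in a row in the tray, with the cover lowered over them. The long, mid and short cases are stacked on the cover, label side up. The stepped bush (part_step) was not in view from either camera, so I took it as absent.

**Cover:** it slid down over the tray walls without touching them. It met the base at the expected height: the tool was at 22.5 mm, and it had gripped the cover at 16.5 mm on the bench, so the rim sits 6 mm up. The picture afterwards shows the rim on the base plate.

**Column:**

| Check | Result |
|---|---|
| Case labels, offset from each other lengthwise | within about 1 mm in each camera |
| Case labels, offset from each other sideways | within about 0.5 mm in each camera |
| Long case against the cover, lengthwise (scene camera) | centred to about 1 mm |

**Last picture:** the spray can and oil bottle are standing, and the gripper is open and well away from everything.

**Disagreement:** the two cameras differ from each other by about 2–4 mm in absolute position. I corrected for this using relative measurements and the tool position at each release. I saw no sign of anything being knocked aside during the run.

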